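Load, lock and log the bottle shaker

ROBOT

A 6-joint arm with a two-finger parallel gripper is mounted at the origin on the work surface. World frame = base frame: x ahead of the robot, y to its left, z up, the work surface at z = 0. Lengths are in m, angles in rad, forces in N, time in s.
With the tool pointing down it reaches from about 0.375 to 0.975 m from the base axis. Payload 3.8 kg.
Tool frame: the origin (TCP) lies midway between the tips of the shut fingers; the grasp point (between the pads) lies 19 mm behind it; x points along the fingers, y is the direction in which the jaws open and shut, and the axes are right-handed (so a half turn about x gives the same grasp; the last joint's range is limited). The gripper opens to 85 mm and grips with 20 to 120 N. Pads are 22 mm wide; open, the fingers measure 114 mm over their backs; the gripper's body (76 mm by 85 mm) begins 54 mm behind the grasp point. The pads swing forward as they close: fully open they stand 13 mm farther back than shut.
Start: joints at [-1.329, 0.264, 1.604, -0, 1.274, -0.037], TCP at [0.186, -0.649, 0.231] pointing down, gripper open.
Joint ranges: [-2.63, 2.63], [-0.94, 2.18], [0.31, 2.57], [-1.31, 4.45], [0, 2.66], [-2.55, 2.55]. Speed limits (rad/s): [2.57, 2.57, 3.14, 3.14, 3.14, 3.14].

INTERFACE

Orientations are given as a rotation vector (axis times angle).
In Python, from workcell import read_state, read_camera, get_calibration, finish_job gives the robot as it stands. The module is installed in compiled form; this text tells all that it offers.
- The arm moves only by the shell command python3 -m creep 'ROWS' [FORCE]. ROWS is JSON, a list of rows, each a list of 3 entries, a list of its own where there are three numbers: the closure in counts, from 0 (fully open) to 255 (shut), then the shift along the world's x, y, z in mm, then the turn about the world's z in rad. In form: [[hand, [tx, ty, tz], spin], ...]. A call has exactly 8 rows; each row shifts and turns the commanded pose from where the row before left it; what a row does not reach is not made up. A row lasts 1/12 s, in which the tool goes at most 41.7 mm and 7.16 degrees, less where a joint would pass 70% of its speed; a pose out of reach is approached as far as the arm can. A call is refused whole if a number of a shift passes 41.7 or a number of a turn 0.125, either way. A call with a gripper value outside its range is refused whole. The fingers move at their own pace and stop on an object; FORCE is the grip in N (left out, the last holds). Time passes only in rows, so rows that do not move let the fingers close, or fill a call up. It gives the time, the measured TCP pose, the force and the opening at its end, in the units of the state.
- read_state(): the state, without advancing time (a new reading comes with each control period).
- read_camera(name): name is "side" or "top"; returns (picture, depth): 400x640x3 uint8, blue, green, red; 400x640 float32, m along the optical axis (not along the pixel's ray), 0 where there is no reading.
- get_calibration(name): a dict with "K" (3x3 intrinsics, pixels), "eye" and "orientation" of the camera in the world. Camera axes: x right, y down, z forward; pixel columns grow to the right and rows downward; lengths in m; the calibration is good to about 2 mm. A picture is of the moment at which its call begins. get_calibration takes no time and is no camera call.
- finish_job(): hands the job in, once; it reports no verdict.
The state is a dict: "time": time; "q": joint angles; "joint_vel": joint speeds; "joint_torque": joint torques, N m; "tool_pos": TCP position; "tcp_rot": TCP orientation; "wrist_force": force on the tool from outside, world axes, zero at the start; "torque": the same for the moment, N m; "width": opening from 0.0 (shut) to 1.0 (fully open).
Only numpy, scipy, OpenCV 4.12 (cv2) and the standard library are available. Lean on these libraries where they do the work, as an engineer would, in place of code of your own. Each camera call takes 0.05 s, during which the arm holds its last target.

TASK

Stand every fallen sample bottle upright in the shaker's tray. Then fit the T-handle fully down onto the shaker's square spindle and turn it clockwise as far as it goes to lock the tray, and stand the handle back on its own mat. After that, hold the scanner steady for two seconds with its window square to the barcode on the control box, over its middle and about 6 cm off, and lay it back flat on its rubber mat; leave the other things on the bench where they are.

Things in the scene. Friction and masses are not known exactly. Their poses are not given: they have to be found in the camera images.
- bottle1: square white sample bottle with a label and a round grey screw cap, fallen on its side on the bench. Body 50 x 50 mm and 80 mm tall, neck and cap 38 mm across, 110 mm tall in all, 0.2 kg (varies). Origin: centre of its underside; own z runs from underside to cap (lying: horizontal, origin 25 mm above the bench). May be absent.
- bottle2: square white sample bottle with a label and a round grey screw cap, fallen on its side on the bench. Body 50 x 50 mm and 80 mm tall, neck and cap 38 mm across, 110 mm tall in all, 0.2 kg (varies). Origin: centre of its underside; own z runs from underside to cap (lying: horizontal, origin 25 mm above the bench). May be absent.
- bottle3: square white sample bottle with a label and a round grey screw cap, fallen on its side on the bench. Body 50 x 50 mm and 80 mm tall, neck and cap 38 mm across, 110 mm tall in all, 0.2 kg (varies). Origin: centre of its underside; own z runs from underside to cap (lying: horizontal, origin 25 mm above the bench). May be absent.
- tray_floor (a point): centre of the floor of the shaker's open aluminium tray, 51 mm above the bench. Inside 112 mm (x) by 310 mm (y), rim 16 mm high and 6 mm thick: room for three bottles in a row along y, 112 mm apart. Axes: z up, x away from the robot, y towards the end away from the spindle. The white housing below is 150 (x) by 455 mm (y), 45 mm tall, fixed.
- spindle_seat (a point): centre of the top of the round steel collar (48 mm across, 100 mm above the bench) on a 50 mm square grey pillar at one end of the shaker, 228 mm along -y from the middle of the tray; the T-handle's underside rests here, around the spindle, when fully home. Does not turn.
- spindle_top (a point): top centre of the upright steel spindle, 26 mm above the collar: 16 mm square (the top 4 mm only 12 mm square). Turns with the spindle; its x and y axes are square to the spindle's flats.
- spindle (a joint): turn of the spindle, rad: grows clockwise seen from above, from 0 (unlocked stop) to 1.4 (locked stop); starts between 0 and 0.3. Friction 0.08 N m, no spring: it stays where it is left. It is locked above 1.2.
- handle: grey plastic T-handle standing on its hub on its mat. Hub 50 mm square, 34 mm tall; in its underside a square bore 18.4 mm wide, 30 mm deep, parallel to hub and bar. On top a grip bar 100 mm long (own x), 20 mm wide (own y), from 34 to 60 mm above the underside. Origin: centre of the underside (bore's mouth); z up. 0.22 kg. Fits the spindle in any of four turns.
- handle_mat: thin square black rubber mat 110 x 110 mm, stuck flat to the bench and level with it, under the T-handle; origin: centre of its underside.
- scanner: hand-held scanner lying flat on its rubber mat: grey grip bar 120 mm long (own x), 30 mm wide (own y), 32 mm tall, with a white head 50 x 56 x 38 mm at its +x end (from x = 58 to 108 mm). Origin: centre of the grip's underside; z up as it lies. The window is in the underside of the head, looking along -z. 0.2 kg.
- scan_window (a point): centre of the scanner's window, in the underside of its head, at x = +83 mm from the scanner's origin; it reads straight out along its own -z (axes as the scanner's).
- scanner_mid (a point): middle of the scanner's whole underside, at x = +24 mm from its origin.
- mat: thin black rubber mat 230 x 120 mm, stuck flat to the bench and level with it; origin: centre of its underside, x along its length.
- label: barcode label, paper 45 x 66 mm, on the sloping top of the white control box (130 x 130 mm, 90 mm tall at the back). Origin: its centre, 57 mm above the bench; z square off the label, up and towards the robot, 0.5 rad from vertical; y level. It is read with the window 30 to 100 mm off along z, within 15 mm of its middle and 0.3 rad of square.
- tip_box: blue pipette-tip box 80 x 110 x 50 mm, bystander at the left; origin: centre of underside.
- jar: amber glass jar, 64 mm across, 80 mm tall, bystander left of the shaker; origin: centre of underside.
- stopper: black rubber stopper, 52 mm across, 30 mm tall, bystander between handle and control box; origin: centre of underside.
There are look-alikes about, which are no part of the job. What is shaped like the part that bears label but green or pink is not meant.

How it is judged:
On the way, in this order (a step that is already met when the one before it is completed fails the run):
1. every bottle stands upright in the tray, let go (x of bottle1 in the frame of tray_floor between -0.045 and 0.045 m and y of bottle1 in the frame of tray_floor between -0.14 and 0.14 m and z of each of bottle1, bottle2, bottle3 in the frame of tray_floor below 0.006 m and angle between each of bottle1, bottle2, bottle3's own z axis and vertical below 0.1 rad and linear speed of each of bottle1, bottle2, bottle3 below 0.02 m/s and contact force between the fingers and bottle1 below 0.1 N and x of bottle2 in the frame of tray_floor between -0.045 and 0.045 m and y of bottle2 in the frame of tray_floor between -0.14 and 0.14 m and contact force between the fingers and bottle2 below 0.1 N and x of bottle3 in the frame of tray_floor between -0.045 and 0.045 m and y of bottle3 in the frame of tray_floor between -0.14 and 0.14 m and contact force between the fingers and bottle3 below 0.1 N), for 0.3 s.
2. the T-handle is fully home on the spindle (distance between handle and spindle_seat below 0.005 m and angle between handle's own z axis and vertical below 0.06 rad), for 0.2 s.
3. the spindle is turned to the locked end with the handle on it (all of step 2 and value of joint spindle above 1.2 rad), for 0.2 s.
4. the T-handle stands back on its mat, let go, the spindle still locked (x of handle in the frame of handle_mat between -0.05 and 0.05 m and y of handle in the frame of handle_mat between -0.05 and 0.05 m and z of handle in the frame of handle_mat below 0.008 m and angle between handle's own z axis and vertical below 0.1 rad and linear speed of handle below 0.02 m/s and contact force between the fingers and handle below 0.1 N and value of joint spindle above 1.2 rad), for 0.2 s.
5. the scanner is held steady, square to the barcode (x of label in the frame of scan_window between -0.015 and 0.015 m and y of label in the frame of scan_window between -0.015 and 0.015 m and z of label in the frame of scan_window between -0.1 and -0.03 m and angle between the z axis of scan_window and the z axis of label, either way round below 0.3 rad and linear speed of scanner below 0.03 m/s), for 1 s.
At the end, for the whole second after the job is handed in: Bottles upright (0.1 rad) on the tray floor; spindle above 1.2 rad; handle upright on its mat, centre 5 mm inside the edges; scanner flat and still on its mat, its middle 5 mm inside the long edges, 15 mm inside the short ones; all let go (all of step 1 and all of step 4 and x of scanner_mid in the frame of mat between -0.1 and 0.1 m and y of scanner_mid in the frame of mat between -0.055 and 0.055 m and z of scanner_mid in the frame of mat below 0.01 m and angle between scanner's own z axis and vertical below 0.1 rad and linear speed of scanner below 0.02 m/s); the robot touches nothing.
It fails at once if one of the other things on the bench is moved more than 30 mm (distance of any of tip_box, jar, stopper from where it was at the start of the episode above 0.03 m).
Of bottle1, bottle2, bottle3 only 2 to 3 are there at a start; the rules pass over those that are not, and their reading is None.
At some moment in a run one of handle, scanner may be knocked a few centimetres aside while the robot is not near it.
It also fails if it takes over 210 s, if anything falls off the work surface, if the arm or the gripper's body presses on something with over 40 N, if the wrist force passes 120 N, or if a joint passes its speed limit or range.

## Working session

There is one attempt and no reset: what is moved stays moved. The work goes in short steps, Python scripts to look and compute and a shell command to move; the robot and the scene stay as the last step left them, time stands still between calls to the robot, and variables do not carry over. Pictures are saved under pics/ and viewed, and the job is handed in when it is done.

```bash
mkdir -p pics; ls
cat > h.py <<'E'
import numpy as np, cv2
from workcell import *
def cal(n):
    c=get_calibration(n); K=np.array(c["K"]); o=np.array(c["orientation"]); 
    R=cv2.Rodrigues(o.astype(float))[0] if o.size==3 else o.reshape(3,3)
    return K,np.array(c["eye"]),R
def ray(n,u,v,z):
    K,e,R=cal(n); d=R@np.linalg.inv(K)@np.array([u,v,1.]); return e+d*(z-e[2])/d[2]
def proj(n,p):
    K,e,R=cal(n); q=K@(R.T@(np.asarray(p,float)-e)); return q[:2]/q[2]
def cloud(n,depth):
    K,e,R=cal(n); v,u=np.mgrid[0:400,0:640]; 
    d=np.stack([(u-K[0,2])/K[0,0],(v-K[1,2])/K[1,1],np.ones_like(u,float)],-1)*depth[...,None]
    return d@R.T+e
def st():
    s=read_state(); R=cv2.Rodrigues(np.array(s["tcp_rot"]))[0]
    print("t",round(s["time"],2),"p",np.round(s["tool_pos"],4),"jaw",np.round(R[:,1],3),"x",np.round(R[:,0],3),"w",round(s["width"],3),"F",np.round(s["wrist_force"],1),"q",np.round(s["q"],2))
    return s
E
python3 - <<'E'
from h import *
st()
for n in("side","top"):
    print(get_calibration(n)); im,d=read_camera(n); cv2.imwrite(f"pics/{n}0.png",im); np.save(f"{n}0.npy",d); np.save(f"{n}0im.npy",im)
E
```

```text
pics
t 0.0 p [ 0.1856 -0.6482  0.23  ] jaw [ 0.275 -0.961 -0.002] x [-0.001  0.002 -1.   ] w 1.0 F [ 0.6 -0.2 -0.6] q [-1.33  0.26  1.61  0.    1.27 -0.04]
{'K': array([[441.4890591 ,   0.        , 313.33227813],
       [  0.        , 441.4890591 , 199.65657707],
       [  0.        ,   0.        ,   1.        ]]), 'eye': array([-0.28717619,  0.75962967,  1.22062988]), 'orientation': array([-0.95747971,  2.50665156, -1.02626799])}
{'K': array([[388.79588732,   0.        , 322.61944418],
       [  0.        , 388.79588732, 200.85972676],
       [  0.        ,   0.        ,   1.        ]]), 'eye': array([ 0.35924288, -0.05126729,  1.28641746]), 'orientation': array([-2.17618844,  2.21061455, -0.07432838])}
```

View pics/top0.png

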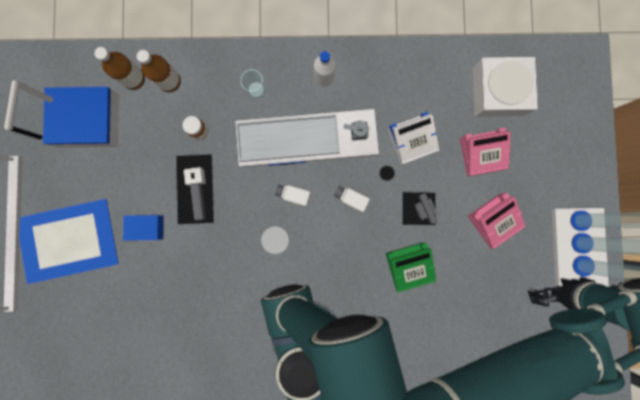

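View pics/side0.png

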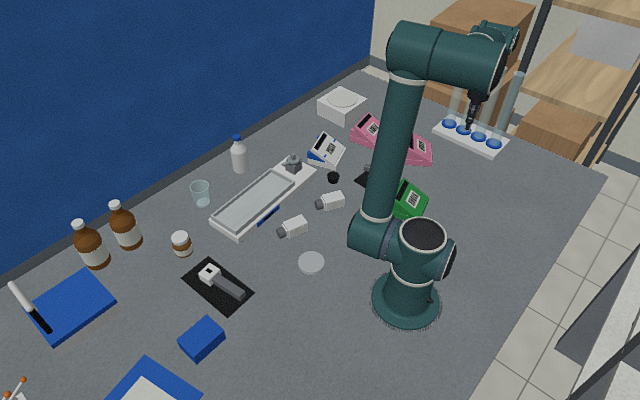

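Run:
```python
from h import *
im=np.load("top0im.npy"); c=im[90:290,165:465]; cv2.imwrite("pics/t1.png",cv2.resize(c[:, :],None,fx=2.6,fy=2.6,interpolation=cv2.INTER_CUBIC))
im=np.load("side0im.npy"); c=im[110:310,160:460]; cv2.imwrite("pics/s1.png",cv2.resize(c,None,fx=2.6,fy=2.6,interpolation=cv2.INTER_CUBIC))
for n,pts in(("top",[(293,195),(352,198),(288,138),(358,130),(427,208),(196,195),(193,175),(415,137),(387,173)]),):
    P=cloud(n,np.load(n+"0.npy"))
    for p in pts: print(n,p,np.round(P[p[1],p[0]],3))
```

```text
top (293, 195) [0.455 0.034 0.052]
top (352, 198) [ 0.442 -0.154  0.053]
top (288, 138) [0.64  0.048 0.049]
top (358, 130) [ 0.65  -0.173  0.099]
top (427, 208) [ 0.407 -0.39   0.058]
top (196, 195) [0.461 0.348 0.035]
top (193, 175) [0.525 0.355 0.043]
top (415, 137) [ 0.634 -0.358  0.061]
top (387, 173) [ 0.524 -0.271  0.03 ]
```

View pics/t1.png

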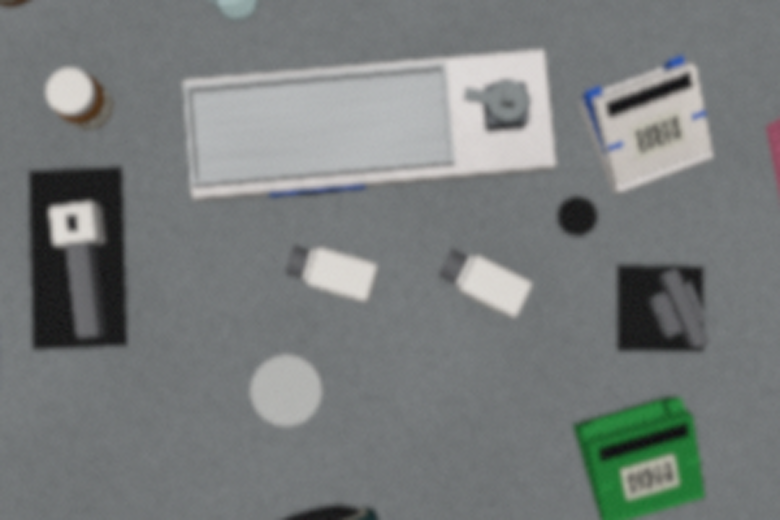

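View pics/s1.png

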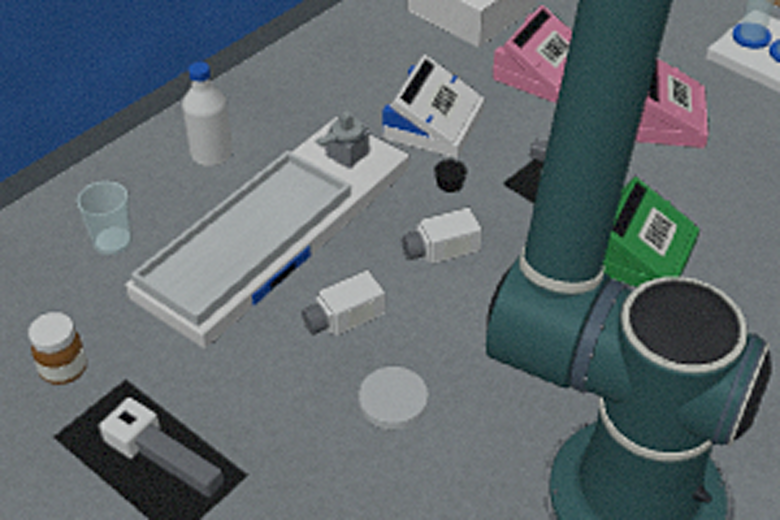

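```bash
cat > m.py <<'E'
from h import *
def rect(P,m):
    X=P[m][:,:2].astype(np.float32); r=cv2.minAreaRect(X*1000); b=cv2.boxPoints(r); 
    return r,b
E
python3 - <<'E'
from m import *
im=np.load("top0im.npy"); d=np.load("top0.npy"); P=cloud("top",d); Z=P[...,2]
print("bench z",np.median(Z[230:300,330:370]),np.median(Z[160:170,400:450]))
g=im.min(-1); hsv=cv2.cvtColor(im,cv2.COLOR_BGR2HSV)
def comp(mask,seed):
    n,l=cv2.connectedComponents(mask.astype(np.uint8)); return l==l[seed[1],seed[0]]
def planexy(m,z):
    c=max(cv2.findContours(m.astype(np.uint8),0,1)[0],key=cv2.contourArea)[:,0]
    X=np.array([ray("top",u,v,z)[:2] for u,v in c]); r=cv2.minAreaRect((X*1000).astype(np.float32)); return r,cv2.boxPoints(r)
for s in[(293,195),(352,198)]:
    m=comp((g>150),s); r,b=planexy(m,.05); print("bottle body",m.sum(),np.round(r[0]),np.round(r[1]),r[2]); 
    u0=s[0];mm=(g<110)&(Z>.02)&(np.abs(P[...,0]-P[s[1],s[0],0])<.07)&(np.abs(P[...,1]-P[s[1],s[0],1]-.06)<.045); n,l,ss,c=cv2.connectedComponentsWithStats(mm.astype(np.uint8)); k=1+ss[1:,4].argmax(); print("cap",c[k],ss[k,4],ray("top",*c[k],.042))
# tray/housing
hm=(Z>.03)&(Z<.075)&(P[...,0]>.54)&(P[...,0]<.75)&(P[...,1]<.25)&(P[...,1]>-.27); 
n,l,ss,c=cv2.connectedComponentsWithStats(hm.astype(np.uint8)); k=1+ss[1:,4].argmax(); r,b=planexy(l==k,.045); print("housing",r,np.round(b))
# handle
m=(Z>.045)&(np.abs(P[...,0]-.4)<.09)&(np.abs(P[...,1]+.39)<.1); r,b=planexy(m,.06); print("bar",m.sum(),r,np.round(b))
m=(Z>.02)&(np.abs(P[...,0]-.4)<.09)&(np.abs(P[...,1]+.39)<.1); r,b=planexy(m,.05); print("handle all",m.sum(),r,np.round(b))
m=(im.max(-1)<55)&(np.abs(P[...,0]-.4)<.09)&(np.abs(P[...,1]+.39)<.1); r,b=planexy(m,.0); print("hmat",m.sum(),r,np.round(b))
# scanner
for z0,z1,zz,nm in((.02,.037,.032,"grip"),(.0365,.06,.038,"head")):
    m=(Z>z0)&(Z<z1)&(np.abs(P[...,0]-.47)<.12)&(np.abs(P[...,1]-.35)<.06); 
    m=(Z>.02)&(np.abs(P[...,0]-.47)<.12)&(np.abs(P[...,1]-.35)<.06)&((g>140) if nm=="head" else (g<140))
    m=cv2.morphologyEx(m.astype(np.uint8),cv2.MORPH_OPEN,np.ones((2,2)))>0
    r,b=planexy(m,zz); print(nm,m.sum(),r,np.round(b))
m=(im.max(-1)<55)&(np.abs(P[...,0]-.47)<.17)&(np.abs(P[...,1]-.35)<.1); r,b=planexy(m,.0); print("mat",m.sum(),r,np.round(b))
# spindle/pillar
m=(Z>.085)&(np.abs(P[...,0]-.65)<.06)&(np.abs(P[...,1]+.17)<.08); r,b=planexy(m,.1); print("pillar",m.sum(),r,np.round(b)); print(np.round(P[120:142,345:372,2]*1000).astype(int))
E
```

```text
bench z -0.00041183227562247016 -0.0001429695465043901
bottle body 405 [456.  27.] [84. 50.] 73.15165710449219
cap [278.51388889 189.73611111] 72 [0.4734251  0.08100309 0.042     ]
bottle body 410 [ 439. -161.] [85. 49.] 62.42345428466797
cap [338.61643836 191.53424658] 73 [ 0.46466935 -0.11186053  0.042     ]
housing ((640.4469604492188, -11.388595581054688), (155.8927459716797, 453.3158874511719), 4.167974948883057) [[ 546.  209.]
 [ 579. -243.]
 [ 735. -232.]
 [ 702.  220.]]
bar 225 ((406.9342956542969, -391.6773681640625), (99.52169799804688, 22.82083511352539), 21.96754264831543) [[ 357. -400.]
 [ 365. -421.]
 [ 457. -384.]
 [ 449. -362.]]
handle all 383 ((405.0627136230469, -388.7512512207031), (100.27705383300781, 52.675331115722656), 21.58402442932129) [[ 349. -383.]
 [ 368. -432.]
 [ 461. -395.]
 [ 442. -346.]]
hmat 576 ((409.614990234375, -370.4820251464844), (89.45567321777344, 99.56627655029297), 89.0916519165039) [[ 359. -414.]
 [ 459. -416.]
 [ 460. -327.]
 [ 361. -325.]]
grip 390 ((438.4776916503906, 342.51531982421875), (116.82819366455078, 32.25678634643555), 7.33813
[... 2946 characters left out ...]
 [  45   43   44   44   46   42   51   88   90   86   86   85   87   88
    93   90   91   78   79   76   78   74   68   45   48   47   48]
 [  46   40   51   46   43   48   50   76   74   76   80   75   75   71
    69   72   60   71   64   63   60   62   47   46   43   44   42]
 [  48   44   43   44   42   44   50   58   60   62   57   60   56   51
    51   50   55   49   50   44   51   41   42   50   43   42   45]
 [  46   44   43   44   44   47   46   42   46   45   43   45   43   47
    41   47   46   42   46   46   49   45   43   46   44   47   44]
 [  45   47   44   43   49   44   40   51   47   50   44   45   44   46
    43   43   46   43   42   46   42   43   46   46   43   46   44]]
```

```bash
python3 -m creep '[[0,[12,30,0],0.042],[0,[12,30,0],0.042],[0,[12,30,0],0.042],[0,[12,30,0],0.042],[0,[12,30,0],0.042],[0,[12,30,0],0.042],[0,[12,30,0],0.042],[0,[12,30,0],0.042]]' 20; python3 -c "from h import *; st()"
```

```text
time: 0.77
tool_pos: [0.2819, -0.4071, 0.2307]
tcp_rot: [1.869, 0.596, -1.869]
wrist_force: [0.6, 0.3, 0.9]
width: 1.003
t 0.77 p [ 0.2819 -0.4071  0.2307] jaw [ 0.578 -0.816 -0.001] x [-0.     0.001 -1.   ] w 1.003 F [0.6 0.3 0.9] q [-1.02 -0.08  1.98  0.    1.24 -0.06]
```

Run:
```python
from h import *
P=cloud("top",np.load("top0.npy")); Z=P[...,2]
v,u=np.nonzero((Z>.112)&(Z<.2)&(np.abs(P[...,0]-.65)<.06)&(np.abs(P[...,1]+.17)<.08)); print("spindle px",u.mean(),v.mean(),len(u),ray("top",u.mean(),v.mean(),.126))
Q=P[v,u]; print(Q.mean(0))
for a,b in((.095,.108),):
    m=(Z>a)&(Z<b)&(np.abs(P[...,0]-.65)<.06)&(np.abs(P[...,1]+.17)<.08); v,u=np.nonzero(m|((Z>.112)&(Z<.2)&(np.abs(P[...,0]-.65)<.06)&(np.abs(P[...,1]+.17)<.08))); 
im=np.load("top0im.npy")[108:152,335:385]; cv2.imwrite("pics/sp.png",cv2.resize(im,None,fx=12,fy=12,interpolation=cv2.INTER_CUBIC))
im=np.load("side0im.npy")[140:190,265:325]; cv2.imwrite("pics/sp2.png",cv2.resize(im,None,fx=12,fy=12,interpolation=cv2.INTER_CUBIC))
```

```text
spindle px 360.34375 126.28125 32 [ 0.65474018 -0.17721179  0.126     ]
[ 0.65545012 -0.17751022  0.12319586]
```

View pics/sp.png

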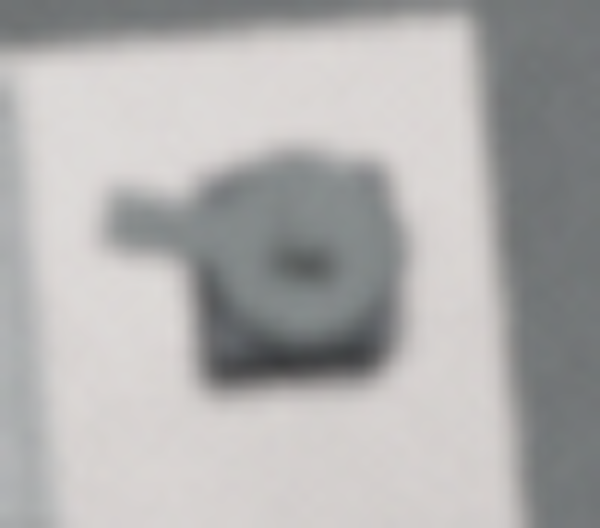

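View pics/sp2.png

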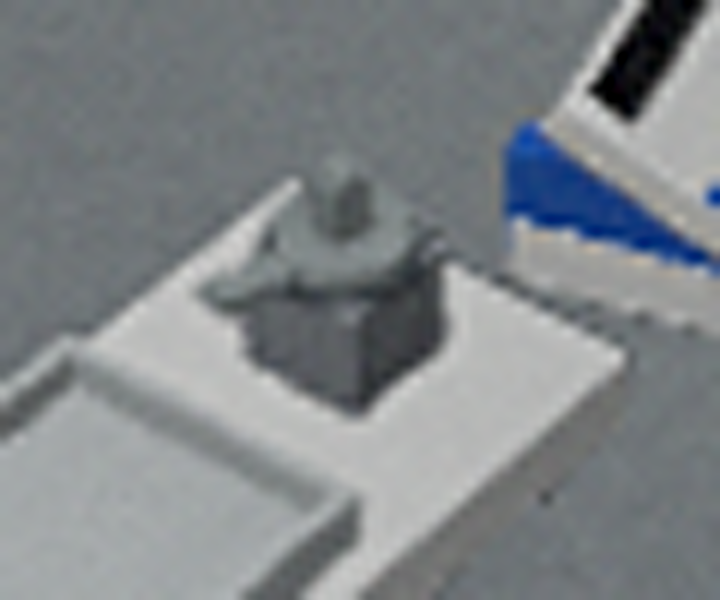

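```bash
python3 -m creep '[[0,[12,30.5,0],0.041],[0,[12,30.5,0],0.041],[0,[12,30.5,0],0.041],[0,[12,30.5,0],0.041],[0,[12,30.5,0],0.041],[0,[12,30.5,0],0.041],[0,[12,30.5,0],0.041],[0,[12,30.5,0],0.041]]' 20 >/dev/null;  python3 -m creep '[[0,[12,30.5,0],0.041],[0,[12,30.5,0],0.041],[0,[12,30.5,-10],0.041],[0,[12,30.5,-20],0.041],[0,[12,30.5,-20],0.041],[0,[12,30.5,-20],0.041],[0,[12,30.5,-20],0.041],[0,[12,30.5,-20],0.041]]'
python3 - <<'E'
from h import *
st()
P=cloud("top",np.load("top0.npy"))
T=P[122:129,345:352].reshape(-1,3); T=T[(T[:,2]>.085)&(T[:,2]<.11)]; c=np.array([.6547,-.1772])
far=T[T[:,1]>-.145]; print(len(far),far.mean(0)); v=far.mean(0)[:2]-c; print("tab dir deg from y, clockwise",np.degrees(np.arctan2(v[0],v[1])))
E
```

```text
time: 2.1
tool_pos: [0.4736, 0.0808, 0.1201]
tcp_rot: [1.425, 1.053, -1.425]
wrist_force: [-0.2, -0.0, 0.2]
width: 1.001
t 2.1 p [0.4736 0.0808 0.1201] jaw [ 0.956 -0.293 -0.   ] x [-0. -0. -1.] w 1.001 F [-0.2 -0.   0.2] q [ 0.12 -0.01  2.12 -0.    1.02  0.41]
23 [ 0.6638163  -0.13839739  0.0972598 ]
tab dir deg from y, clockwise 13.221320987259784
```

```bash
python3 -m creep '[[0,[0,0,-20],0],[0,[0,0,-20],0],[0,[0,0,-20],0],[0,[0,0,-20],0],[0,[0,0,-20],0],[0,[0,2,-11],0],[0,[0,0,0],0],[255,[0,0,0],0]]' 20; python3 -m creep '[[255,[0,0,0],0],[255,[0,0,0],0],[255,[0,0,0],0],[255,[0,0,0],0],[255,[0,0,0],0],[255,[0,0,0],0],[255,[0,0,0],0],[255,[0,0,0],0]]'
python3 - <<'E'
from h import *
st()
im,d=read_camera("side"); cv2.imwrite("pics/s2.png",cv2.resize(im[150:300,220:420],None,fx=3,fy=3))
E
```

```text
time: 2.77
tool_pos: [0.4731, 0.0811, 0.0098]
tcp_rot: [1.425, 1.053, -1.428]
wrist_force: [0.5, -0.0, 0.3]
width: 0.884
time: 3.43
tool_pos: [0.475, 0.0814, 0.0115]
tcp_rot: [1.429, 1.051, -1.425]
wrist_force: [-0.6, 1.6, 6.9]
width: 0.437
t 3.43 p [0.475  0.0814 0.0115] jaw [ 0.955 -0.296  0.002] x [ 0.002  0.001 -1.   ] w 0.437 F [-0.6  1.6  6.9] q [0.12 0.15 2.2  0.   0.79 0.42]
```

View pics/s2.png

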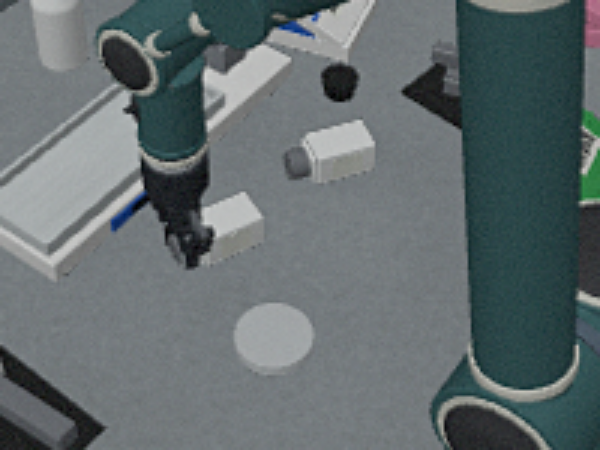

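```bash
python3 -m creep '[[255,[0,0,10],0],[255,[0,0,15],0],[255,[0,-2,15],0],[255,[0,-2,15],0],[255,[0,-4,15],0],[255,[0,-4,15],0],[255,[0,-4,15],0],[255,[0,0,15],0]]' ; python3 -m creep '[[255,[0,0,15],0],[255,[0,0,15],0],[255,[0,0,10],0],[255,[0,0,0],0],[255,[0,0,0],0],[255,[0,0,0],0],[255,[0,0,0],0],[255,[0,0,0],0]]'
python3 - <<'E'
from h import *
st()
im,d=read_camera("side"); cv2.imwrite("pics/s3.png",cv2.resize(im[130:280,220:420],None,fx=3,fy=3))
E
```

```text
time: 4.15
tool_pos: [0.4731, 0.0644, 0.1261]
tcp_rot: [1.426, 1.052, -1.428]
wrist_force: [-0.2, 0.2, -2.0]
width: 0.441
time: 4.82
tool_pos: [0.4729, 0.065, 0.164]
tcp_rot: [1.425, 1.053, -1.429]
wrist_force: [0.0, -0.2, -1.7]
width: 0.433
t 4.82 p [0.4729 0.065  0.164 ] jaw [ 0.955 -0.295 -0.002] x [-0.002 -0.    -1.   ] w 0.433 F [ 0.  -0.2 -1.7] q [ 0.08 -0.06  2.09  0.    1.12  0.38]
```

View pics/s3.png

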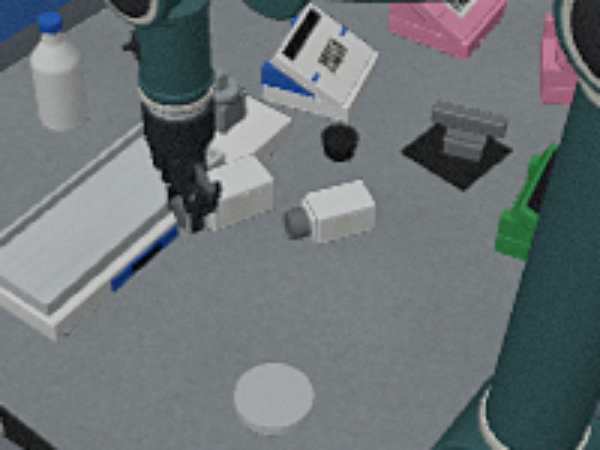

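```bash
python3 -m creep '[[255,[0,0,0],0],[255,[0,0,40],0],[255,[0,0,-40],0],[255,[0,0,40],0],[255,[0,0,-40],0],[255,[0,0,40],0],[255,[0,0,-40],0],[255,[0,0,0],0]]'
python3 - <<'E'
from h import *
st()
im,d=read_camera("side"); cv2.imwrite("pics/s4.png",cv2.resize(im[130:280,220:420],None,fx=3,fy=3))
E
```

```text
time: 5.53
tool_pos: [0.4691, 0.0647, 0.1594]
tcp_rot: [1.421, 1.057, -1.435]
wrist_force: [-1.7, -0.9, -2.7]
width: 0.435
t 5.53 p [0.4691 0.0647 0.1594] jaw [ 0.955 -0.296 -0.009] x [-0.01  -0.001 -1.   ] w 0.435 F [-1.7 -0.9 -2.7] q [ 0.08 -0.06  2.09 -0.    1.11  0.38]
```

View pics/s4.png

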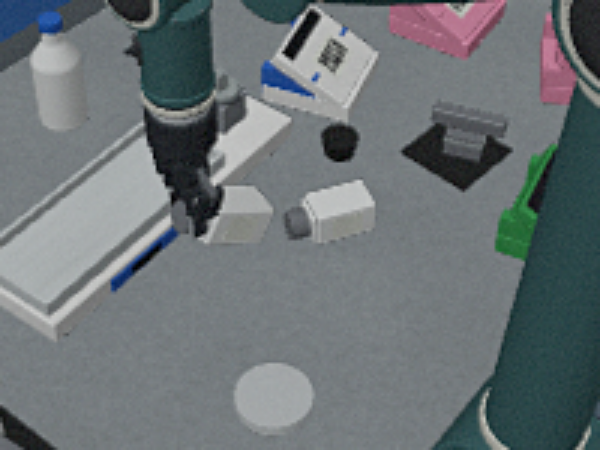

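```bash
python3 -m creep '[[255,[0,0,40],0],[255,[0,0,40],0],[255,[0,0,-40],0],[255,[0,0,40],0],[255,[0,0,-40],0],[255,[0,0,40],0],[255,[0,0,-40],0],[255,[0,0,40],0]]' ; python3 -m creep '[[255,[0,0,-40],0],[255,[0,0,40],0],[255,[0,0,-40],0],[255,[0,0,40],0],[255,[0,0,-40],0],[255,[0,0,40],0],[255,[0,0,0],0],[255,[0,0,0],0]]'
python3 - <<'E'
from h import *
st()
im,d=read_camera("side"); cv2.imwrite("pics/s5.png",cv2.resize(im[100:280,220:420],None,fx=3,fy=3))
E
```

```text
time: 6.25
tool_pos: [0.4521, 0.0632, 0.2198]
tcp_rot: [1.397, 1.077, -1.467]
wrist_force: [-14.7, -0.9, -15.2]
width: 0.433
time: 6.92
tool_pos: [0.475, 0.0652, 0.2474]
tcp_rot: [1.429, 1.05, -1.423]
wrist_force: [0.4, 1.1, -0.9]
width: 0.437
t 6.92 p [0.475  0.0652 0.2474] jaw [ 0.955 -0.295  0.004] x [ 0.004  0.    -1.   ] w 0.437 F [ 0.4  1.1 -0.9] q [ 0.08 -0.13  1.99 -0.    1.27  0.38]
```

View pics/s5.png

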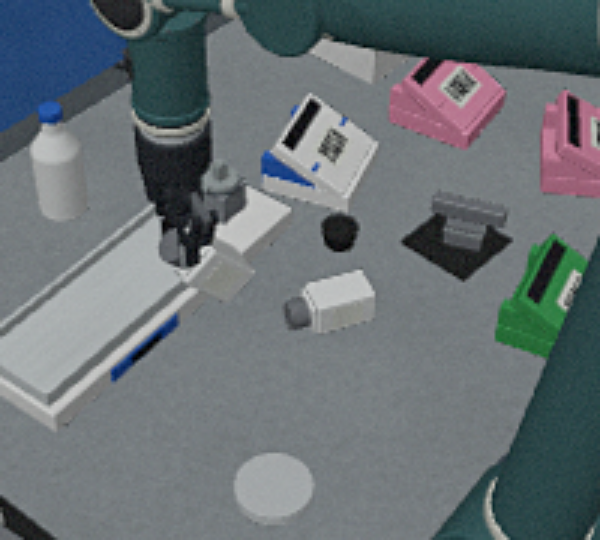

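```bash
python3 -m creep '[[255,[0,0,-40],0],[255,[0,0,40],0],[255,[0,0,-40],0],[255,[0,0,40],0],[255,[0,0,-40],0],[255,[0,0,40],0],[255,[0,0,-40],0],[255,[0,0,40],0]]' ; python3 -m creep '[[255,[0,0,-40],0],[255,[0,0,40],0],[255,[0,0,-40],0],[255,[0,0,40],0],[255,[0,0,-40],0],[255,[0,0,40],0],[255,[0,0,0],0],[255,[0,0,0],0]]'
python3 - <<'E'
from h import *
st()
im,d=read_camera("side"); cv2.imwrite("pics/s6.png",cv2.resize(im[100:280,220:420],None,fx=3,fy=3))
E
```

```text
time: 7.63
tool_pos: [0.4544, 0.0634, 0.221]
tcp_rot: [1.4, 1.075, -1.464]
wrist_force: [-13.3, -1.3, -15.2]
width: 0.433
time: 8.3
tool_pos: [0.4768, 0.0653, 0.2485]
tcp_rot: [1.431, 1.048, -1.42]
wrist_force: [1.0, -0.1, -0.3]
width: 0.434
t 8.3 p [0.4768 0.0653 0.2485] jaw [ 0.955 -0.296  0.007] x [ 0.007  0.001 -1.   ] w 0.434 F [ 1.  -0.1 -0.3] q [ 0.08 -0.13  1.99  0.    1.27  0.38]
```

View pics/s6.png

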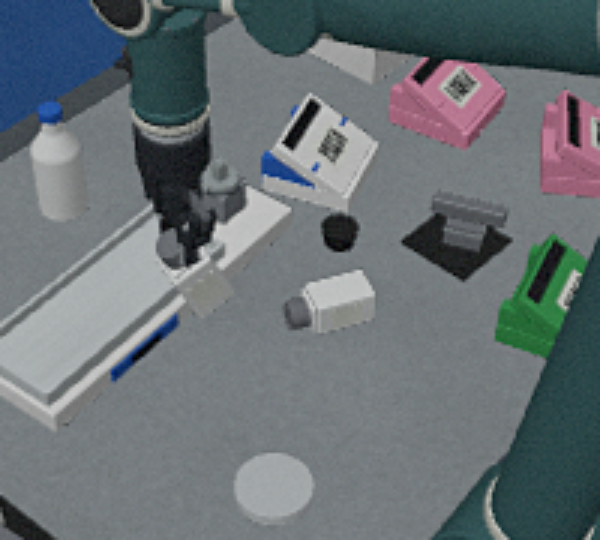

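```bash
python3 -m creep '[[255,[19.5,9.5,0],0.047],[255,[19.5,9.5,0],0.047],[255,[19.5,9.5,0],0.047],[255,[19.5,9.5,0],0.047],[255,[19.5,9.5,0],0.047],[255,[19.5,9.5,0],0.047],[255,[19.5,9.5,0],0.047],[255,[19.5,9.5,0],0.047]]' >/dev/null; python3 -m creep '[[255,[0,0,-15],0],[255,[0,0,-15],0],[255,[0,0,-15],0],[255,[0,0,-15],0],[255,[0,0,-15],0],[255,[0,0,-10],0],[255,[0,0,-5],0],[255,[0,0,0],0]]'
python3 - <<'E'
from h import *
st()
im,d=read_camera("side"); cv2.imwrite("pics/s7.png",cv2.resize(im[110:260,180:380],None,fx=3,fy=3))
E
```

```text
time: 9.68
tool_pos: [0.6309, 0.1412, 0.1553]
tcp_rot: [1.153, 1.244, -1.153]
wrist_force: [0.1, -1.1, -2.0]
width: 0.435
t 9.68 p [0.6309 0.1412 0.1553] jaw [0.997 0.076 0.001] x [ 0.001  0.    -1.   ] w 0.435 F [ 0.1 -1.1 -2. ] q [ 0.18  0.27  1.75 -0.    1.13  0.11]
```

View pics/s7.png

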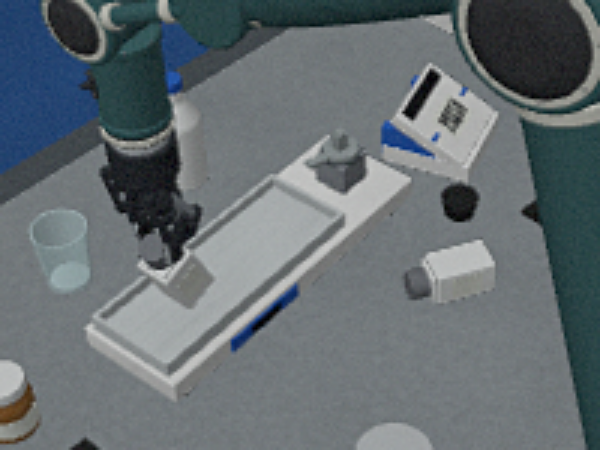

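```bash
python3 -m creep '[[255,[0,0,-4],0],[255,[0,0,-3],0],[255,[0,0,-3],0],[255,[0,0,-2],0],[255,[0,0,-2],0],[255,[0,0,-2],0],[255,[0,0,0],0],[255,[0,0,0],0]]'
```

```text
time: 10.4
tool_pos: [0.631, 0.1417, 0.142]
tcp_rot: [1.155, 1.242, -1.15]
wrist_force: [-1.0, 0.5, 6.9]
width: 0.435
```

```bash
python3 -m creep '[[255,[0,-5,0],0],[255,[0,-6,0],0],[255,[0,-6,0],0],[255,[0,-6,-1],0],[255,[0,-6,-1],0],[255,[0,-6,-1],0],[255,[0,-2,-1],0],[255,[0,0,0],0]]';  python3 - <<'E'
from h import *
st()
im,d=read_camera("side"); cv2.imwrite("pics/s8.png",cv2.resize(im[110:260,180:380],None,fx=3,fy=3))
E
```

```text
time: 11.07
tool_pos: [0.6332, 0.104, 0.1392]
tcp_rot: [1.158, 1.238, -1.147]
wrist_force: [1.7, 0.2, 7.5]
width: 0.433
t 11.07 p [0.6332 0.104  0.1392] jaw [0.997 0.075 0.008] x [ 0.008  0.001 -1.   ] w 0.433 F [1.7 0.2 7.5] q [0.12 0.27 1.78 0.   1.09 0.05]
```

View pics/s8.png

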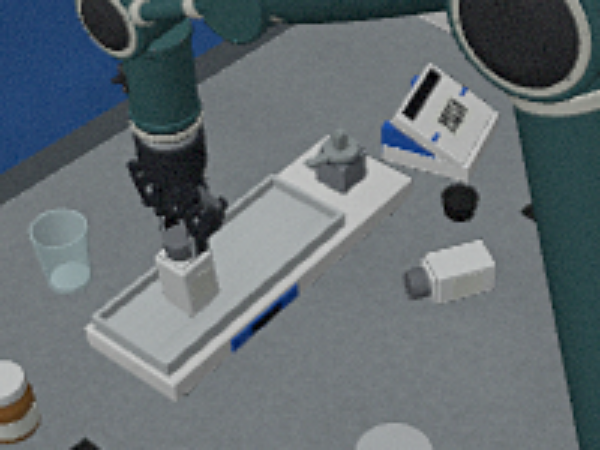

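```bash
python3 -m creep '[[0,[0,0,0],0],[0,[0,0,0],0],[0,[0,0,0],0],[0,[0,0,0],0],[0,[0,0,0],0],[0,[0,0,30],0],[0,[0,0,40],0],[0,[0,0,20],0]]' ; python3 -m creep '[[0,[-21,-27,0],-0.07],[0,[-21,-27,0],-0.07],[0,[-21,-27,0],-0.07],[0,[-21,-27,0],-0.07],[0,[-21,-27,-20],-0.07],[0,[-21,-27,-30],-0.07],[0,[-21,-26,-30],-0.07],[0,[-20,-25,-30],-0.066]]';  python3 - <<'E'
from h import *
st()
im,d=read_camera("side"); cv2.imwrite("pics/s9.png",cv2.resize(im[110:260,180:380],None,fx=3,fy=3))
E
```

```text
time: 11.78
tool_pos: [0.6309, 0.1043, 0.2287]
tcp_rot: [1.155, 1.242, -1.15]
wrist_force: [1.4, -0.5, 0.5]
width: 1.001
time: 12.45
tool_pos: [0.4661, -0.1045, 0.1209]
tcp_rot: [1.556, 0.939, -1.554]
wrist_force: [0.6, -0.5, -0.2]
width: 1.0
t 12.45 p [ 0.4661 -0.1045  0.1209] jaw [ 0.886 -0.465  0.002] x [ 0.002 -0.001 -1.   ] w 1.0 F [ 0.6 -0.5 -0.2] q [-0.27 -0.01  2.13 -0.    1.02  0.21]
```

View pics/s9.png

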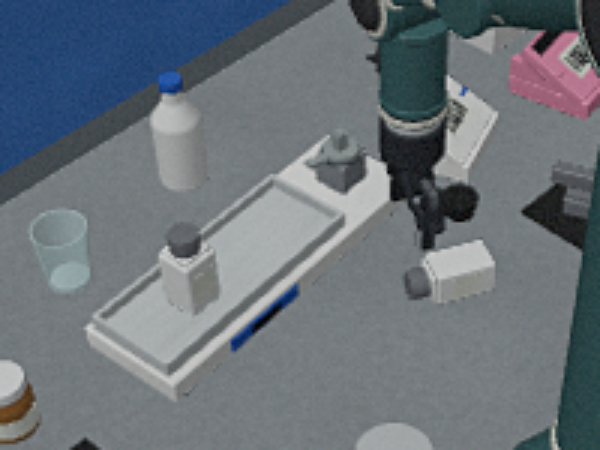

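```bash
python3 -m creep '[[0,[0,-4,-20],0],[0,[0,0,-20],0],[0,[0,0,-20],0],[0,[0,0,-20],0],[0,[0,0,-20],0],[0,[0,0,-11],0],[0,[0,0,0],0],[255,[0,0,0],0]]' 20 >/dev/null; python3 -m creep '[[255,[0,0,0],0],[255,[0,0,0],0],[255,[0,0,0],0],[255,[0,0,0],0],[255,[0,0,0],0],[255,[0,0,10],0],[255,[0,0,30],0],[255,[0,0,40],0]]'; python3 -m creep '[[255,[0,0,40],0],[255,[0,0,40],0],[255,[0,0,40],0],[255,[0,0,-40],0],[255,[0,0,40],0],[255,[0,0,-40],0],[255,[0,0,40],0],[255,[0,0,-40],0]]';python3 -m creep '[[255,[0,0,40],0],[255,[0,0,-40],0],[255,[0,0,40],0],[255,[0,0,-40],0],[255,[0,0,40],0],[255,[0,0,-40],0],[255,[0,0,40],0],[255,[0,0,-40],0]]'
python3 - <<'E'
from h import *
st()
im,d=read_camera("side"); cv2.imwrite("pics/s10.png",cv2.resize(im[90:260,180:380],None,fx=3,fy=3))
E
```

```text
time: 13.83
tool_pos: [0.4626, -0.1062, 0.0878]
tcp_rot: [1.549, 0.95, -1.561]
wrist_force: [0.7, 0.4, -2.9]
width: 0.433
time: 14.5
tool_pos: [0.4651, -0.1071, 0.1735]
tcp_rot: [1.552, 0.943, -1.554]
wrist_force: [5.5, -1.7, 0.6]
width: 0.435
time: 15.17
tool_pos: [0.4655, -0.1073, 0.1738]
tcp_rot: [1.553, 0.943, -1.554]
wrist_force: [5.9, -1.7, 1.2]
width: 0.43
t 15.17 p [ 0.4655 -0.1073  0.1738] jaw [ 0.887 -0.462 -0.   ] x [-0.001 -0.    -1.   ] w 0.43 F [ 5.9 -1.7  1.2] q [-0.28 -0.07  2.08 -0.    1.13  0.2 ]
```

View pics/s10.png

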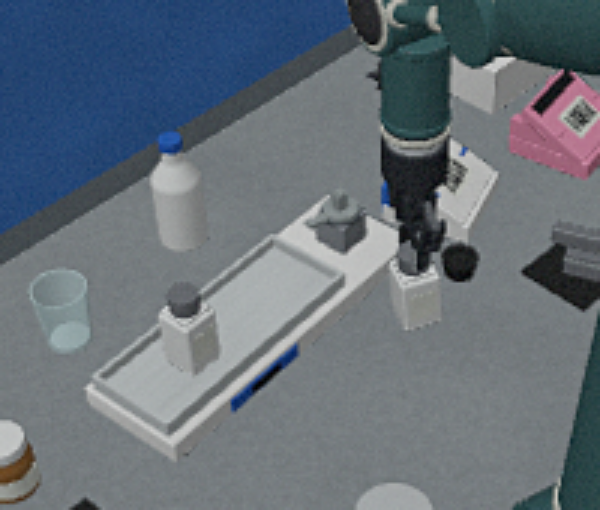

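```bash
python3 -m creep '[[255,[0,0,30],0],[255,[25,14,0],0.079],[255,[25,15,0],0.079],[255,[25,15,0],0.079],[255,[25,15,0],0.079],[255,[25,15,0],0.079],[255,[25,15,0],0.079],[255,[25,15,0],0.079]]' >/dev/null; python3 -m creep '[[255,[0,0,-15],0],[255,[0,0,-15],0],[255,[0,0,-15],0],[255,[0,0,-6],0],[255,[0,0,-5],0],[255,[0,0,-3],0],[255,[0,0,-3],0],[255,[0,0,0],0]]'
python3 - <<'E'
from h import *
st()
im,d=read_camera("side"); cv2.imwrite("pics/s11.png",cv2.resize(im[110:260,180:380],None,fx=3,fy=3))
E
```

```text
time: 16.55
tool_pos: [0.6464, -0.0057, 0.1478]
tcp_rot: [1.157, 1.232, -1.149]
wrist_force: [-5.4, -3.8, 26.3]
width: 0.429
t 16.55 p [ 0.6464 -0.0057  0.1478] jaw [0.997 0.073 0.011] x [ 0.011 -0.004 -1.   ] w 0.429 F [-5.4 -3.8 26.3] q [-0.05  0.27  1.76 -0.    1.1  -0.12]
```

View pics/s11.png

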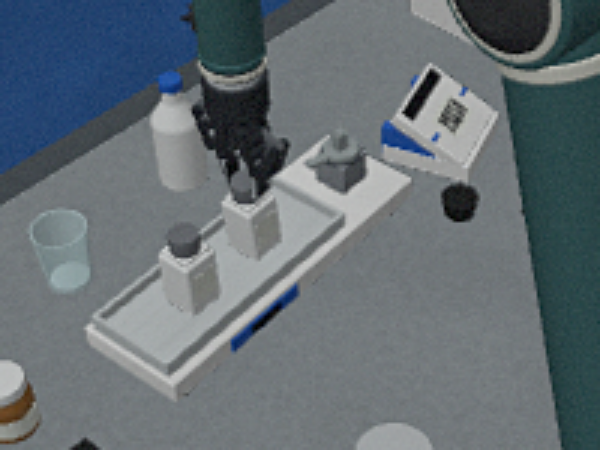

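```bash
python3 -m creep '[[255,[0,-3,3],0],[255,[0,-3,2],0],[0,[0,0,0],0],[0,[0,0,0],0],[0,[0,0,0],0],[0,[0,0,0],0],[0,[0,0,30],0],[0,[0,0,40],0]]' ; python3 -m creep '[[0,[-20,-30,0],0],[0,[-20,-30,0],0],[0,[-20,-30,0],0],[0,[-20,-30,0],0],[0,[-20,-30,0],0],[0,[-20,-30,0],0],[0,[-20,-30,0],0],[0,[-20,-30,0],0]]'
python3 - <<'E'
from h import *
st()
im,d=read_camera("side"); cv2.imwrite("pics/s12.png",cv2.resize(im[110:260,180:380],None,fx=3,fy=3))
im,d=read_camera("top"); np.save("t2im.npy",im); np.save("t2.npy",d); cv2.imwrite("pics/t12.png",cv2.resize(im[90:250,200:460],None,fx=3,fy=3,interpolation=cv2.INTER_CUBIC))
E
```

```text
time: 17.27
tool_pos: [0.6377, -0.0091, 0.2075]
tcp_rot: [1.15, 1.253, -1.164]
wrist_force: [1.0, 0.5, -0.2]
width: 1.001
time: 17.93
tool_pos: [0.4804, -0.2502, 0.2127]
tcp_rot: [1.155, 1.245, -1.155]
wrist_force: [0.3, 0.8, 0.1]
width: 0.996
t 17.93 p [ 0.4804 -0.2502  0.2127] jaw [ 0.997  0.073 -0.001] x [-0.001  0.001 -1.   ] w 0.996 F [0.3 0.8 0.1] q [-0.53  0.03  1.91 -0.    1.21 -0.6 ]
```

View pics/s12.png

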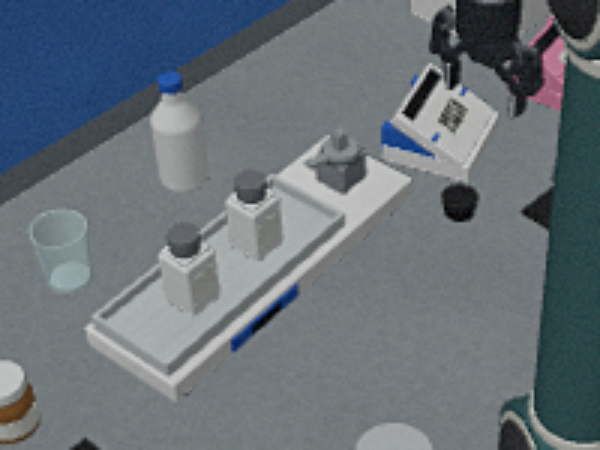

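View pics/t12.png

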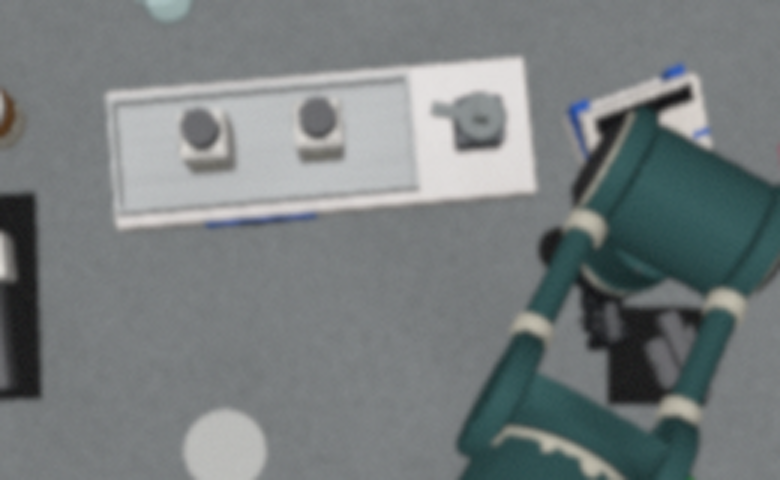

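Run:
```python
from h import *
def fit(P,tag):
    Z=P[...,2]; m=(Z>.05)&(Z<.066)&(np.abs(P[...,0]-.407)<.08)&(np.abs(P[...,1]+.392)<.07)
    X=P[m][:,:2]; print(tag,len(X)); 
    if len(X)>20:
        r=cv2.minAreaRect((X*1000).astype(np.float32)); print(r, X.mean(0))
fit(cloud("top",np.load("top0.npy")),"top0"); fit(cloud("top",np.load("t2.npy")),"t2")
im,d=read_camera("side"); fit(cloud("side",d),"side now"); cv2.imwrite("pics/s13.png",cv2.resize(im[100:250,300:460],None,fx=4,fy=4))
```

```text
top0 210
((407.4889221191406, -393.7407531738281), (99.73829650878906, 21.287240982055664), 22.913320541381836) [ 0.40752591 -0.3926461 ]
t2 112
((407.1245422363281, -393.69989013671875), (99.15863037109375, 20.897666931152344), 21.752487182617188) [ 0.42544676 -0.38501743]
side now 2
```

View pics/s13.png

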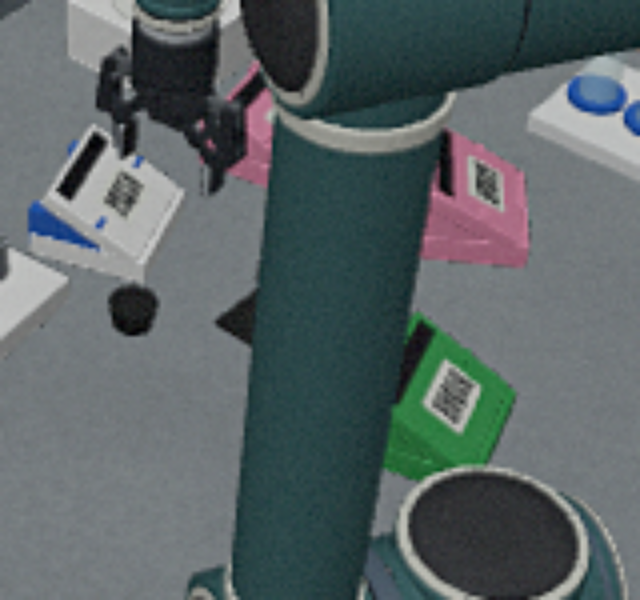

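```bash
python3 -m creep '[[0,[-4.6,-9,0],-0.079],[0,[-4.6,-9,0],-0.079],[0,[-4.6,-9,0],-0.079],[0,[-4.6,-9,0],-0.079],[0,[-4.6,-9,0],-0.079],[0,[-4.6,-9,0],-0.079],[0,[-4.6,-9,0],-0.079],[0,[-4.6,-9,0],-0.079]]' >/dev/null; python3 -m creep '[[0,[-4.6,-9,-10],-0.079],[0,[-4.6,-9,-10],-0.079],[0,[-4.6,-9,-15],-0.079],[0,[-4.6,-9,-15],-0.079],[0,[-4.6,-9,-15],-0.079],[0,[-4.6,-9,-15],-0.079],[0,[-4.6,-9,-15],-0.079],[0,[-4.6,-9,-15],-0.079]]'; python3 -c "
from h import *
st()"
```

```text
time: 19.42
tool_pos: [0.4091, -0.3925, 0.1021]
tcp_rot: [2.015, 0.386, -2.016]
wrist_force: [-0.4, -0.8, -0.5]
width: 1.0
t 19.42 p [ 0.4091 -0.3925  0.1021] jaw [ 0.368 -0.93  -0.001] x [-0.     0.001 -1.   ] w 1.0 F [-0.4 -0.8 -0.5] q [-0.81  0.18  1.96  0.    1.    0.38]
```

```bash
python3 -m creep '[[0,[-0.5,0,-20],0],[0,[-0.5,0,-20],0],[0,[0,0,-15],0],[0,[0,0,-8],0],[0,[0,0,0],0],[255,[0,0,0],0],[255,[0,0,0],0],[255,[0,0,0],0]]' 60 >/dev/null; python3 -m creep '[[255,[0,0,0],0],[255,[0,0,0],0],[255,[0,0,0],0],[255,[0,0,0],0],[255,[0,0,0],0],[255,[0,0,0],0],[255,[0,0,0],0],[255,[0,0,0],0]]';python3 -c "
from h import *
st()"
```

```text
time: 20.75
tool_pos: [0.4081, -0.3943, 0.0416]
tcp_rot: [2.014, 0.385, -2.012]
wrist_force: [0.2, 0.1, 6.8]
width: 0.217
t 20.75 p [ 0.4081 -0.3943  0.0416] jaw [ 0.371 -0.929  0.002] x [ 0.001 -0.001 -1.   ] w 0.217 F [0.2 0.1 6.8] q [-0.81  0.25  2.    0.    0.89  0.38]
```

```bash
python3 - <<'E'
from h import *
for f in("top0","t2"):
    P=cloud("top",np.load(f+".npy")); Z=P[...,2]; box=(np.abs(P[...,0]-.655)<.04)&(np.abs(P[...,1]+.177)<.03)
    v,u=np.nonzero((Z>.119)&(Z<.14)&box); print(f,len(u),ray("top",u.mean(),v.mean(),.125))
    m=((Z>.094)&(Z<.14)&box&(P[...,1]<-.145)); X=P[m]; 
    # collar circle via its contour, projected on z=.1
    mm=((Z>.094)&(Z<.2)&box).astype(np.uint8); c=max(cv2.findContours(mm,0,1)[0],key=cv2.contourArea)[:,0]; Y=np.array([ray("top",a,b,.1)[:2] for a,b in c]); print((Y.max(0)+Y.min(0))/2,Y.max(0)-Y.min(0))
    from scipy.spatial import cKDTree
E
python3 -m creep '[[255,[0,0,20],0],[255,[0,0,25],0],[255,[0,0,25],0],[255,[0,0,25],0],[255,[0,0,25],0],[255,[0,0,25],0],[255,[0,0,20],0],[255,[0,0,0],0]]' >/dev/null; python3 -m creep '[[255,[15,13,0],0.06],[255,[15,13,0],0.06],[255,[15,13,0],0.06],[255,[15,13,0],0.06],[255,[15,13,0],0.06],[255,[15,13,0],0.06],[255,[15,13,0],0.06],[255,[15,13,0],0.06]]' >/dev/null; python3 -m creep '[[255,[15,13,0],0.06],[255,[15,13,0],0.06],[255,[15,13,0],0.06],[255,[15,13,0],0.06],[255,[15,13,0],0.06],[255,[15,13,0],0.06],[255,[15,13,0],0.06],[255,[4,6,0],0.06]]'
python3 - <<'E'
from h import *
st()
im,d=read_camera("side"); cv2.imwrite("pics/s14.png",cv2.resize(im[90:240,200:400],None,fx=4,fy=4,interpolation=cv2.INTER_CUBIC))
im,d=read_camera("top"); np.save("t3im.npy",im); np.save("t3.npy",d); cv2.imwrite("pics/t14.png",cv2.resize(im[90:210,300:480],None,fx=4,fy=4,interpolation=cv2.INTER_CUBIC))
E
```

```text
top0 27 [ 0.65539768 -0.17774684  0.125     ]
[ 0.65601632 -0.17572327] [0.05035244 0.05565861]
t2 26 [ 0.65549751 -0.17780519  0.125     ]
[ 0.65460113 -0.17572327] [0.04698447 0.05565861]
time: 22.75
tool_pos: [0.637, -0.1903, 0.2022]
tcp_rot: [1.374, 1.097, -1.376]
wrist_force: [-0.3, -1.4, -1.6]
width: 0.218
t 22.75 p [ 0.637  -0.1903  0.2022] jaw [ 0.974 -0.225 -0.003] x [-0.003  0.002 -1.   ] w 0.218 F [-0.3 -1.4 -1.6] q [-0.33  0.27  1.66  0.    1.22 -0.1 ]
```

View pics/s14.png

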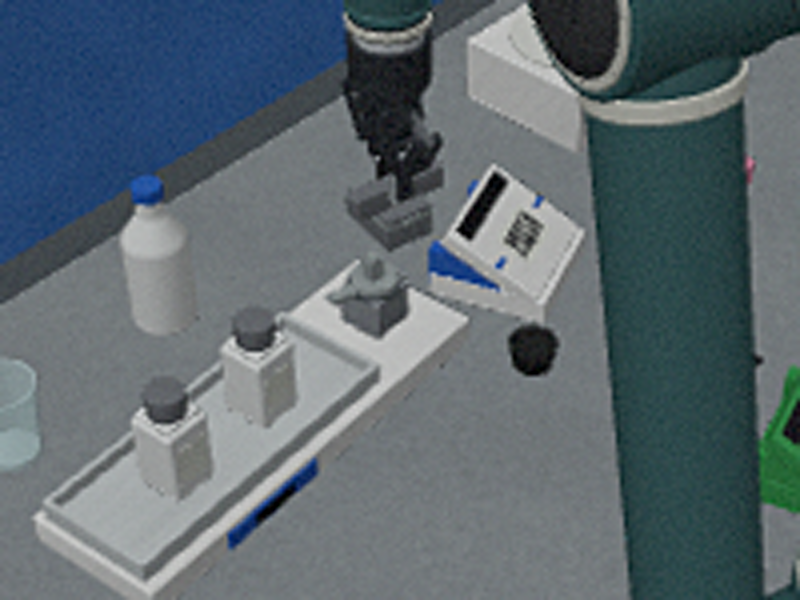

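View pics/t14.png

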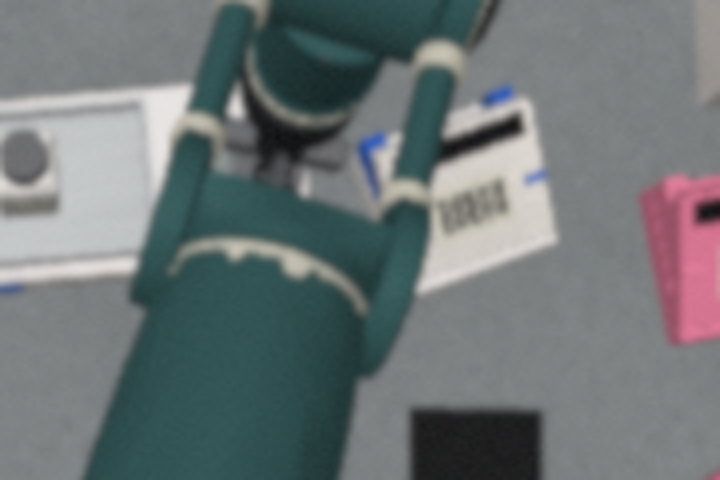

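```bash
python3 -m creep '[[255,[9,6,0],0],[255,[9,6,0],0],[255,[0,0,0],0],[255,[0,0,-10],0],[255,[0,0,0],0],[255,[0,0,0],0],[255,[0,0,0],0],[255,[0,0,0],0]]'
python3 - <<'E'
from h import *
st()
im=np.load("t3im.npy"); P=cloud("top",np.load("t3.npy"))
m=(im.max(-1)<60)&(np.abs(P[...,0]-.4)<.1)&(np.abs(P[...,1]+.37)<.12)&(np.abs(P[...,2])<.012)
m=cv2.morphologyEx(m.astype(np.uint8),cv2.MORPH_OPEN,np.ones((3,3)))
c=max(cv2.findContours(m,0,1)[0],key=cv2.contourArea)[:,0]; X=np.array([ray("top",a,b,0)[:2]*1000 for a,b in c],np.float32); print(cv2.minAreaRect(X), X.min(0),X.max(0))
im,d=read_camera("side"); cv2.imwrite("pics/s15.png",cv2.resize(im[90:200,240:360],None,fx=6,fy=6,interpolation=cv2.INTER_CUBIC))
E
```

```text
time: 23.52
tool_pos: [0.6542, -0.1809, 0.1956]
tcp_rot: [1.378, 1.09, -1.378]
wrist_force: [-0.3, 0.2, -1.2]
width: 0.215
t 23.52 p [ 0.6542 -0.1809  0.1956] jaw [ 0.973 -0.229  0.   ] x [ 0. -0. -1.] w 0.215 F [-0.3  0.2 -1.2] q [-0.31  0.29  1.63 -0.    1.21 -0.07]
((409.5058288574219, -377.9577941894531), (104.40862274169922, 99.58500671386719), 89.09161376953125) [ 358.91882 -430.89206] [ 460.0529 -324.9706]
```

View pics/s15.png

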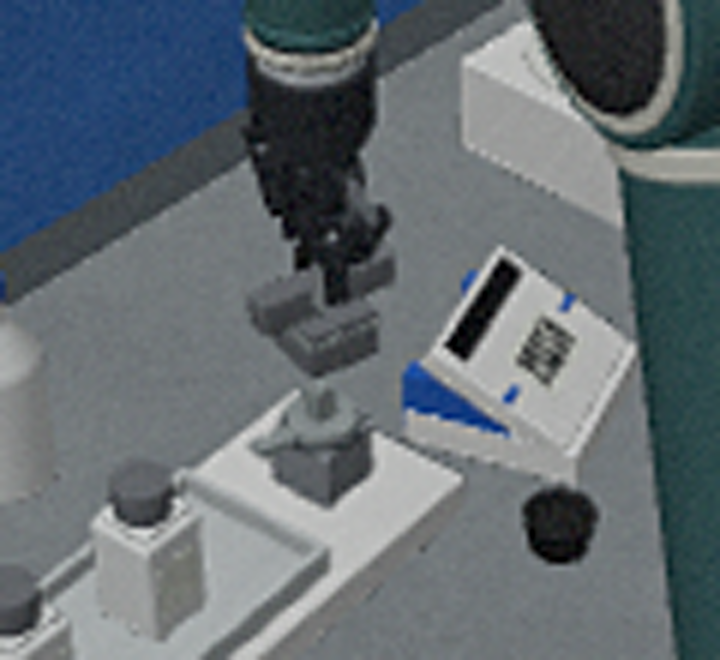

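```bash
python3 -m creep '[[255,[1,3.3,0],0],[255,[0,0,-8],0],[255,[0,0,-6],0],[255,[0,0,-5],0],[255,[0,0,-4],0],[255,[0,0,-4],0],[255,[0,0,-4],0],[255,[0,0,0],0]]'; python3 -c "
from h import *
st()"
```

```text
time: 24.23
tool_pos: [0.6548, -0.1771, 0.163]
tcp_rot: [1.377, 1.093, -1.379]
wrist_force: [0.1, 0.9, -2.3]
width: 0.217
t 24.23 p [ 0.6548 -0.1771  0.163 ] jaw [ 0.973 -0.229 -0.002] x [-0.002  0.001 -1.   ] w 0.217 F [ 0.1  0.9 -2.3] q [-0.3   0.32  1.66 -0.    1.16 -0.07]
```

```bash
python3 -m creep '[[255,[0,0,-3],0],[255,[0,0,-3],0],[255,[0,0,-3],0],[255,[0,0,-3],0],[255,[0,0,0],0],[255,[0,0,0],0],[255,[0,0,0],0],[255,[0,0,0],0]]'; python3 -c "
from h import *
st()"
```

```text
time: 24.9
tool_pos: [0.6556, -0.1772, 0.1527]
tcp_rot: [1.377, 1.091, -1.377]
wrist_force: [0.2, 0.3, -2.4]
width: 0.223
t 24.9 p [ 0.6556 -0.1772  0.1527] jaw [ 0.973 -0.229  0.   ] x [ 0. -0. -1.] w 0.223 F [ 0.2  0.3 -2.4] q [-0.3   0.33  1.67 -0.    1.14 -0.07]
```

```bash
python3 -m creep '[[255,[0,0,-3],0],[255,[0,0,-3],0],[255,[0,0,-3],0],[255,[0,0,-2],0],[255,[0,0,0],0],[255,[0,0,0],0],[255,[0,0,0],0],[255,[0,0,0],0]]'; python3 -c "
from h import *
st()"
```

```text
time: 25.57
tool_pos: [0.6553, -0.1772, 0.1416]
tcp_rot: [1.377, 1.091, -1.377]
wrist_force: [-0.9, 0.2, 1.0]
width: 0.218
t 25.57 p [ 0.6553 -0.1772  0.1416] jaw [ 0.973 -0.229 -0.   ] x [-0.  0. -1.] w 0.218 F [-0.9  0.2  1. ] q [-0.3   0.34  1.68  0.    1.12 -0.07]
```

```bash
python3 -m creep '[[255,[0,0,-1.5],0],[255,[0,0,0],0],[255,[0,0,0],0],[255,[0,0,0],-0.1],[255,[0,0,0],-0.1],[255,[0,0,0],-0.1],[255,[0,0,0],-0.1],[255,[0,0,0],-0.1]]'; python3 -m creep '[[255,[0,0,0],-0.1],[255,[0,0,0],-0.1],[255,[0,0,0],-0.1],[255,[0,0,0],-0.1],[255,[0,0,0],-0.1],[255,[0,0,0],-0.05],[255,[0,0,0],0],[255,[0,0,0],0]]';python3 -c "
from h import *
s=st();print(s['torque'])"
```

```text
time: 26.23
tool_pos: [0.6567, -0.177, 0.1416]
tcp_rot: [1.729, 0.765, -1.724]
wrist_force: [-0.8, 2.5, 3.7]
width: 0.219
time: 26.9
tool_pos: [0.6571, -0.1777, 0.1416]
tcp_rot: [2.068, 0.301, -2.06]
wrist_force: [2.6, -1.1, 4.1]
width: 0.223
t 26.9 p [ 0.6571 -0.1777  0.1416] jaw [ 0.287 -0.958  0.002] x [ 0.004 -0.001 -1.   ] w 0.223 F [ 2.6 -1.1  4.1] q [-0.3   0.34  1.68  0.    1.12  0.98]
[-0.06299594 -0.25285989 -0.08451758]
```

```bash
python3 -m creep '[[255,[0,0,0],-0.06],[255,[0,0,0],-0.06],[255,[0,0,0],-0.04],[255,[0,0,0],0],[255,[0,0,0],0],[255,[0,0,0],0],[255,[0,0,0],0],[255,[0,0,0],0]]';python3 -c "
from h import *
s=st();print(s['torque'])"
```

```text
time: 27.57
tool_pos: [0.6572, -0.1779, 0.1416]
tcp_rot: [2.157, 0.14, -2.148]
wrist_force: [3.1, -0.9, 5.3]
width: 0.219
t 27.57 p [ 0.6572 -0.1779  0.1416] jaw [ 0.131 -0.991  0.002] x [ 0.004 -0.001 -1.   ] w 0.219 F [ 3.1 -0.9  5.3] q [-0.3   0.34  1.68 -0.    1.12  1.14]
[-0.18392741 -0.3907743  -0.08455679]
```

```bash
python3 -m creep '[[255,[0,0,0],-0.06],[255,[0,0,0],-0.06],[255,[0,0,0],0],[255,[0,0,0],0],[255,[0,0,0],0],[255,[0,0,0],0],[255,[0,0,0],0],[255,[0,0,0],0]]';python3 -c "
from h import *
s=st();print(s['torque'])"
```

```text
time: 28.23
tool_pos: [0.6573, -0.1781, 0.1416]
tcp_rot: [2.219, 0.012, -2.209]
wrist_force: [1.4, -2.0, 5.0]
width: 0.215
t 28.23 p [ 0.6573 -0.1781  0.1416] jaw [ 0.013 -1.     0.002] x [ 0.004 -0.002 -1.   ] w 0.215 F [ 1.4 -2.   5. ] q [-0.3   0.34  1.68 -0.    1.12  1.26]
[-0.3184705  -0.35619559  0.35820831]
```

```bash
python3 -m creep '[[255,[0,0,0],-0.03],[255,[0,0,0],0],[255,[0,0,0],0],[255,[0,0,1.5],0.06],[255,[-1,0,0],0.05],[255,[0,0,0],0],[255,[0,0,3],0],[255,[0,0,3],0]]'; python3 -c "
from h import *
s=st();print(s['torque'])"; python3 -m creep '[[255,[0,0,5],0],[255,[0,0,5],0],[255,[0,0,5],0],[255,[0,0,10],0],[255,[0,0,20],0],[255,[0,0,30],0],[255,[0,0,0],0],[255,[0,0,0],0]]';  python3 - <<'E'
from h import *
st()
im,d=read_camera("side"); cv2.imwrite("pics/s16.png",cv2.resize(im[90:200,240:360],None,fx=6,fy=6,interpolation=cv2.INTER_CUBIC))
E
```

```text
time: 28.9
tool_pos: [0.6563, -0.1778, 0.1456]
tcp_rot: [2.178, 0.099, -2.169]
wrist_force: [9.7, -2.6, -10.1]
width: 0.219
t 28.9 p [ 0.6563 -0.1778  0.1456] jaw [ 0.092 -0.996  0.001] x [ 0.004 -0.001 -1.   ] w 0.219 F [  9.7  -2.6 -10.1] q [-0.3   0.33  1.68  0.    1.13  1.18]
[-0.53096411 -1.91537564  0.10719151]
time: 29.57
tool_pos: [0.6553, -0.1774, 0.224]
tcp_rot: [2.177, 0.098, -2.171]
wrist_force: [-0.2, 0.0, -2.7]
width: 0.218
t 29.57 p [ 0.6553 -0.1774  0.224 ] jaw [ 0.091 -0.996  0.001] x [ 0.003 -0.001 -1.   ] w 0.218 F [-0.2  0.  -2.7] q [-0.3   0.27  1.61  0.    1.26  1.18]
```

View pics/s16.png

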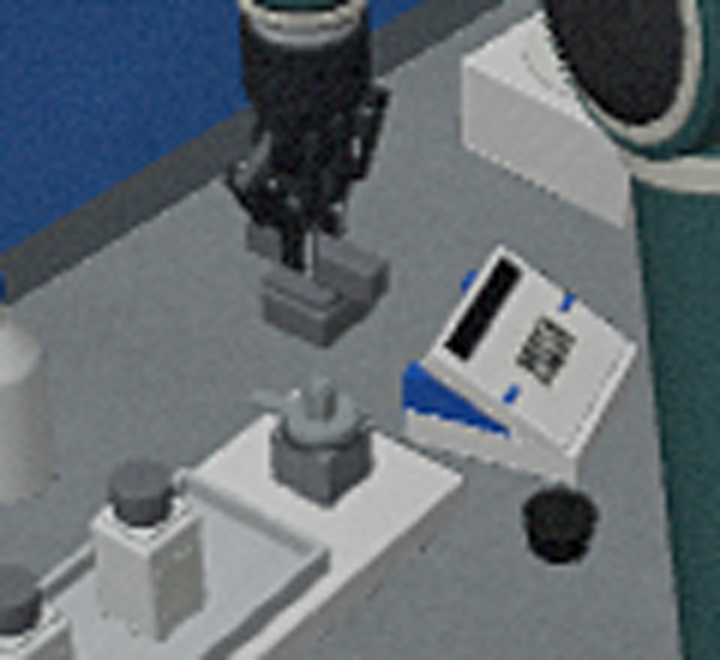

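```bash
python3 -m creep '[[255,[-16,-13,0],0],[255,[-16,-13,0],0],[255,[-16,-13,0],0],[255,[-16,-13,0],0],[255,[-16,-13,0],0],[255,[-16,-13,0],0],[255,[-16,-13,0],0],[255,[-16,-13,0],0]]' >/dev/null;python3 -m creep '[[255,[-16,-13,0],0],[255,[-16,-13,0],0],[255,[-16,-13,0],0],[255,[-16,-13,0],0],[255,[-16,-13,-10],0],[255,[-16,-13,-20],0],[255,[-16,-13,-20],0],[255,[-6,-5,-20],0]]' >/dev/null; python3 -m creep '[[255,[0,0,-30],0],[255,[0,0,-30],0],[255,[0,0,-25],0],[255,[0,0,-15],0],[255,[0,0,0],0],[255,[0,0,0],0],[255,[0,0,0],0],[255,[0,0,0],0]]';python3 -c "
from h import *
st()"
```

```text
time: 31.62
tool_pos: [0.4093, -0.378, 0.0538]
tcp_rot: [2.176, 0.096, -2.173]
wrist_force: [-0.9, -0.4, -1.9]
width: 0.222
t 31.62 p [ 0.4093 -0.378   0.0538] jaw [ 0.09  -0.996  0.002] x [ 0.002 -0.002 -1.   ] w 0.222 F [-0.9 -0.4 -1.9] q [-0.79  0.22  2.02 -0.    0.9   0.69]
```

```bash
python3 -m creep '[[255,[0,0,-5],0],[255,[0,0,-4],0],[255,[0,0,-3],0],[255,[0,0,0],0],[255,[0,0,0],0],[0,[0,0,0],0],[0,[0,0,0],0],[0,[0,0,0],0]]' ;python3 -m creep '[[0,[0,0,0],0],[0,[0,0,0],0],[0,[0,0,10],0],[0,[0,0,30],0],[0,[0,0,40],0],[0,[0,0,40],0],[0,[0,10,40],0],[0,[10,40,10],0]]';python3 -c "
from h import *
st()"
```

```text
time: 32.28
tool_pos: [0.4085, -0.3773, 0.0404]
tcp_rot: [2.176, 0.098, -2.175]
wrist_force: [-0.9, 0.0, 0.4]
width: 0.637
time: 32.95
tool_pos: [0.421, -0.3343, 0.2196]
tcp_rot: [2.182, 0.08, -2.162]
wrist_force: [2.5, -1.1, 1.1]
width: 0.994
t 32.95 p [ 0.421  -0.3343  0.2196] jaw [ 0.085 -0.996  0.013] x [ 0.01  -0.012 -1.   ] w 0.994 F [ 2.5 -1.1  1.1] q [-0.72  0.    1.92 -0.    1.2   0.77]
```

Run:
```python
from m import *
im=np.load("top0im.npy"); P=cloud("top",np.load("top0.npy"))
# sloping top plane points: window around box
X=P[118:160,393:437].reshape(-1,3); g=im[118:160,393:437].min(-1).ravel()
s=(X[:,2]>.03)&(X[:,2]<.1); X0=X[s]
# plane ransac
rng=np.random.default_rng(0);best=None
for _ in range(500):
    a=X0[rng.choice(len(X0),3,False)]; n=np.cross(a[1]-a[0],a[2]-a[0]); l=np.linalg.norm(n)
    if l<1e-9: continue
    n/=l; inl=np.abs((X0-a[0])@n)<.004
    if best is None or inl.sum()>best.sum(): best=inl
Q=X0[best]; c=Q.mean(0); n=np.linalg.svd(Q-c)[2][2]; n*=np.sign(n[2]); print("plane",best.sum(),c,n,"tilt",np.arccos(n[2]),"yaw n",np.degrees(np.arctan2(n[1],n[0])))
r=cv2.minAreaRect((Q[:,:2]*1000).astype(np.float32)); print(r)
cv2.imwrite("pics/lab.png",cv2.resize(im[108:165,385:445],None,fx=10,fy=10,interpolation=cv2.INTER_CUBIC))
im2,d=read_camera("top"); np.save("t4im.npy",im2);np.save("t4.npy",d); cv2.imwrite("pics/t17.png",cv2.resize(im2[90:240,170:470],None,fx=2.6,fy=2.6,interpolation=cv2.INTER_CUBIC))
```

```text
plane 1227 [ 0.63112225 -0.36299331  0.06131936] [-0.45101556 -0.16600281  0.87694244] tilt 0.5013335680886848 yaw n -159.79313081784434
((628.5242919921875, -363.78564453125), (109.13582611083984, 129.6165313720703), 18.904382705688477)
```

View pics/lab.png

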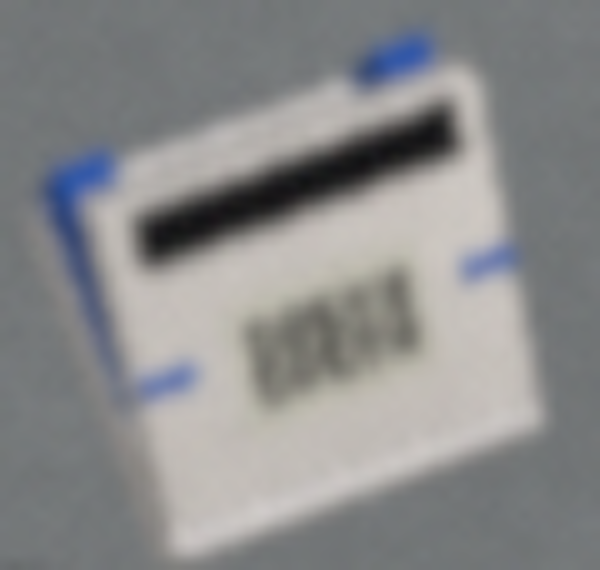

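View pics/t17.png

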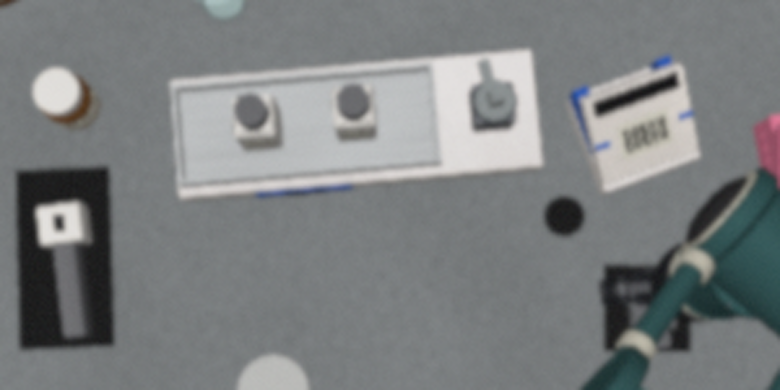

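Run:
```python
from m import *
L=ray("top",418,141.2,.057); print("L",L)
a=np.radians(19); r=np.array([np.cos(a),np.sin(a),0]); up=np.array([0,0,1.])
n=-np.sin(.5)*r+np.cos(.5)*up; xs=-np.cos(.5)*r-np.sin(.5)*up
W=L+.06*n; G=W-.113*xs+.016*n; print("W",W,"pivot",G)
for f in("top0","t4"):
    im=np.load(f+"im.npy"); P=cloud("top",np.load(f+".npy")); Z=P[...,2]; g=im.min(-1)
    box=(Z>.02)&(np.abs(P[...,0]-.47)<.12)&(np.abs(P[...,1]-.35)<.07)
    for nm,m,z in(("grip",box&(g<140),.032),("head",box&(g>140),.038)):
        m=cv2.morphologyEx(m.astype(np.uint8),cv2.MORPH_OPEN,np.ones((3,3)))
        c=max(cv2.findContours(m,0,1)[0],key=cv2.contourArea)[:,0]; X=np.array([ray("top",u,v,z)[:2]*1000 for u,v in c],np.float32); print(f,nm,cv2.minAreaRect(X))
P=cloud("top",np.load("t4.npy")); im=np.load("t4im.npy"); Z=P[...,2]; m=(Z>.085)&(np.abs(P[...,0]-.70)<.03)&(np.abs(P[...,1]+.165)<.03); X=P[m]; X=X[np.hypot(X[:,0]-.6553,X[:,1]+.1776)>.033]; v=X.mean(0)[:2]-[.6553,-.1776]; print("tab",len(X),v,np.degrees(np.arctan2(v[0],v[1])))
```

```text
L [ 0.62122776 -0.36841256  0.057     ]
W [ 0.59402941 -0.3777777   0.10965495] pivot [ 0.6805406  -0.34798951  0.17787136]
top0 grip ((441.75970458984375, 345.7469482421875), (116.8647232055664, 32.260292053222656), 7.345748424530029)
top0 head ((524.057373046875, 358.0489807128906), (48.849971771240234, 54.68917465209961), 0.33798375725746155)
t4 grip ((441.5196228027344, 346.0083312988281), (116.45240783691406, 31.630706787109375), 6.9795451164245605)
t4 head ((524.0361328125, 358.07928466796875), (48.88362503051758, 54.72663879394531), 0.18541908264160156)
tab 32 [0.0416081  0.01018104] 76.25051666284654
```

```bash
python3 -m creep '[[0,[0,24,0],0.114],[0,[0,24,0],0.114],[0,[0,24,0],0.114],[0,[0,24,0],0.114],[0,[0,24,0],0.114],[0,[0,24,0],0.114],[0,[0,24,0],0.114],[0,[0,24,0],0.114]]' >/dev/null; python3 -m creep '[[0,[0,24,0],0.114],[0,[0,24,0],0.114],[0,[0,24,0],0.114],[0,[0,24,0],0.114],[0,[0,24,0],0.114],[0,[0,24,0],0.114],[0,[0,24,0],0.114],[0,[0,24,0],0.114]]' ; python3 -m creep '[[0,[0,24,0],0.114],[0,[0,24,0],0.114],[0,[0,24,0],0.114],[0,[0,24,0],0.114],[0,[0,24,0],0.114],[0,[0,24,0],0.114],[0,[0,24,0],0.114],[0,[0,24,0],0.114]]';python3 -c "
from h import *
st()"
```

```text
time: 34.33
tool_pos: [0.4178, 0.0573, 0.2106]
tcp_rot: [0.949, 1.354, -0.948]
wrist_force: [-0.1, -0.2, -0.2]
width: 0.999
time: 35.0
tool_pos: [0.4178, 0.2492, 0.2105]
tcp_rot: [0.243, 1.557, -0.243]
wrist_force: [0.3, 0.0, -0.4]
width: 1.0
t 35.0 p [0.4178 0.2492 0.2105] jaw [ 0.305  0.952 -0.   ] x [-0. -0. -1.] w 1.0 F [ 0.3  0.  -0.4] q [ 0.49 -0.08  2.02  0.    1.21 -0.77]
```

```bash
python3 -m creep '[[0,[-1,15,-5],0.073],[0,[-1,15,-20],0.073],[0,[-1,15,-20],0.073],[0,[-1,16,-20],0.073],[0,[-1,16,-20],0.073],[0,[-1,16,-20],0.071],[0,[0,0,-20],0],[0,[0,0,-20],0]]' >/dev/null; python3 -m creep '[[0,[0,0,-20],0],[0,[0,0,-20],0],[0,[0,0,-11],0],[0,[0,0,-8],0],[0,[0,0,0],0],[0,[0,0,0],0],[255,[0,0,0],0],[255,[0,0,0],0]]' 20; python3 -m creep '[[255,[0,0,0],0],[255,[0,0,0],0],[255,[0,0,0],0],[255,[0,0,0],0],[255,[0,0,0],0],[255,[0,0,0],0],[255,[0,0,0],0],[255,[0,0,0],0]]';python3 -c "
from h import *
st()"
```

```text
time: 36.33
tool_pos: [0.4133, 0.3418, 0.0077]
tcp_rot: [-0.093, 1.567, 0.095]
wrist_force: [-0.3, -0.2, 0.3]
width: 0.747
time: 37.0
tool_pos: [0.4129, 0.3417, 0.0072]
tcp_rot: [-0.094, 1.567, 0.095]
wrist_force: [-0.6, 0.6, 6.0]
width: 0.35
t 37.0 p [0.4129 0.3417 0.0072] jaw [-0.12   0.993  0.001] x [ 0.001  0.001 -1.   ] w 0.35 F [-0.6  0.6  6. ] q [ 0.64  0.25  2.08  0.    0.8  -1.05]
```

```bash
python3 -m creep '[[255,[0,0,10],0],[255,[0,0,20],0],[255,[0,0,30],0],[255,[0,0,40],0],[255,[0,0,40],0],[255,[0,0,40],0],[255,[0,0,0],0],[255,[0,0,0],0]]';python3 - <<'E'
from h import *
st()
im,d=read_camera("side"); cv2.imwrite("pics/s18.png",cv2.resize(im[150:330,120:330],None,fx=3,fy=3))
E
```

```text
time: 37.67
tool_pos: [0.4138, 0.3421, 0.1899]
tcp_rot: [-0.092, 1.563, 0.097]
wrist_force: [-0.2, -0.2, -2.6]
width: 0.35
t 37.67 p [0.4138 0.3421 0.1899] jaw [-0.12   0.993  0.003] x [ 0.005  0.004 -1.   ] w 0.35 F [-0.2 -0.2 -2.6] q [ 0.64  0.03  1.95 -0.    1.16 -1.05]
```

View pics/s18.png

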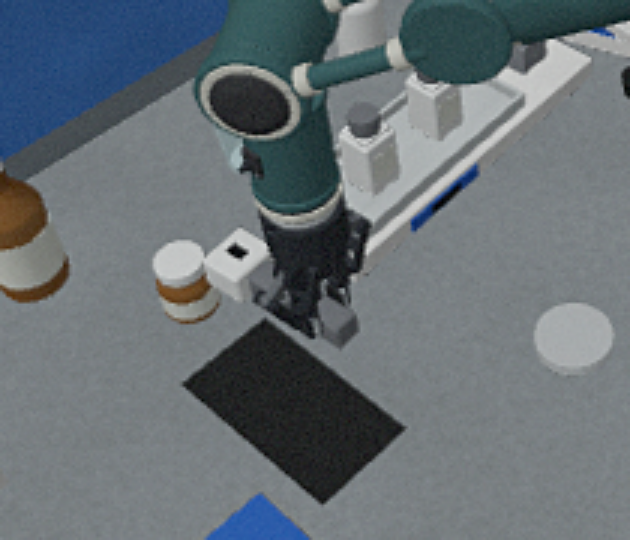

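```bash
python3 -m creep '[[255,[0,0,40],0],[255,[0,0,-40],0],[255,[0,0,40],0],[255,[0,0,-40],0],[255,[0,0,40],0],[255,[0,0,0],0],[255,[0,0,0],0],[255,[0,0,0],0]]';python3 - <<'E'
from h import *
st()
im,d=read_camera("side"); cv2.imwrite("pics/s19.png",cv2.resize(im[130:330,120:330],None,fx=3,fy=3))
P=cloud("side",d); Z=P[...,2]; m=(im.min(-1)>130)&(Z>.06)&(np.abs(P[...,0]-.52)<.08)&(np.abs(P[...,1]-.35)<.06); print(m.sum(),P[m].mean(0))
E
```

```text
time: 38.38
tool_pos: [0.413, 0.3415, 0.2263]
tcp_rot: [-0.094, 1.568, 0.095]
wrist_force: [0.3, 0.4, -1.0]
width: 0.351
t 38.38 p [0.413  0.3415 0.2263] jaw [-0.12   0.993  0.001] x [ 0.001  0.001 -1.   ] w 0.351 F [ 0.3  0.4 -1. ] q [ 0.64  0.    1.91 -0.    1.23 -1.05]
205 [0.50798534 0.36695976 0.20263458]
```

View pics/s19.png

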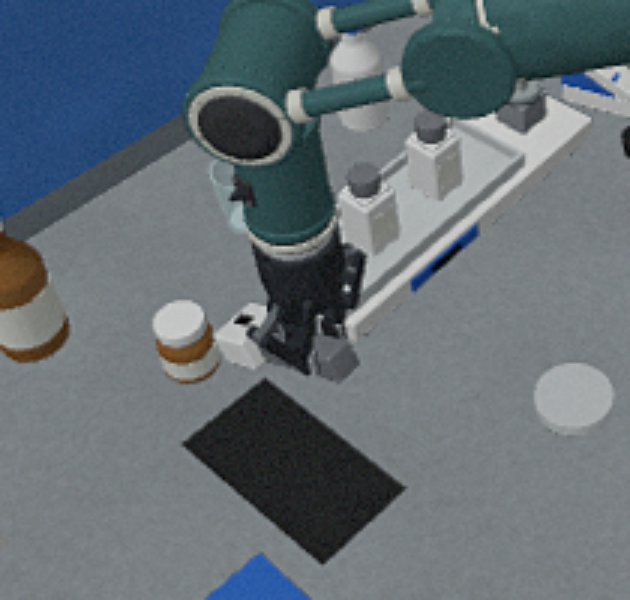

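```bash
cat > tilt.py <<'E'
from h import *
def ransac(X,tol=.003,it=800):
    rng=np.random.default_rng(0);best=None
    for _ in range(it):
        a=X[rng.choice(len(X),3,False)]; n=np.cross(a[1]-a[0],a[2]-a[0]); l=np.linalg.norm(n)
        if l<1e-9: continue
        n/=l; inl=np.abs((X-a[0])@n)<tol
        if best is None or inl.sum()>best.sum(): best=inl
    Q=X[best]; c=Q.mean(0); n=np.linalg.svd(Q-c)[2][2]; n*=np.sign(n[2]); return best,c,n
def head(cam,ctr,rad,zmin,thr=130):
    im,d=read_camera(cam); P=cloud(cam,d)
    m=(im.min(-1)>thr)&(P[...,2]>zmin)&(np.hypot(P[...,0]-ctr[0],P[...,1]-ctr[1])<rad)
    X=P[m]
    for k in range(2):
        if len(X)<20: break
        b,c,n=ransac(X); print(cam,"plane",b.sum(),"of",len(X),"c",np.round(c,4),"n",np.round(n,3),"tilt",round(np.arccos(n[2]),3)); X=X[~b]
    return im,P,m
E
python3 - <<'E'
from tilt import *
head("side",(.51,.36),.07,.1); head("top",(.51,.36),.07,.1)
E
```

```text
side plane 103 of 206 c [0.5171 0.3581 0.2093] n [0.42  0.085 0.903] tilt 0.443
side plane 75 of 103 c [0.5016 0.378  0.1955] n [-0.175  0.984  0.011] tilt 1.559
top plane 247 of 311 c [0.5183 0.3536 0.2111] n [0.368 0.028 0.93 ] tilt 0.378
top plane 44 of 64 c [0.4956 0.3489 0.2104] n [-0.854 -0.119  0.506] tilt 1.041
```

```bash
python3 -m creep '[[255,[0,0,0],0],[255,[0,0,0],0],[255,[0,0,10],0],[255,[0,0,15],0],[255,[0,0,15],0],[255,[0,0,10],0],[255,[4,-10,0],-0.04],[255,[8,-20,0],-0.09]]' 40; python3 -m creep '[[255,[8.7,-21.4,0],-0.092],[255,[8.7,-21.4,0],-0.092],[255,[8.7,-21.4,0],-0.092],[255,[8.7,-21.4,0],-0.092],[255,[8.7,-21.4,0],-0.092],[255,[8.7,-21.4,0],-0.092],[255,[8.7,-21.4,0],-0.092],[255,[8.7,-21.4,0],-0.092]]';  python3 -m creep '[[255,[8.7,-21.4,0],-0.092],[255,[8.7,-21.4,0],-0.092],[255,[8.7,-21.4,0],-0.092],[255,[8.7,-21.4,0],-0.092],[255,[8.7,-21.4,0],-0.092],[255,[8.7,-21.4,0],-0.092],[255,[8.7,-21.4,0],-0.092],[255,[8.7,-21.4,0],-0.092]]'; python3 -c "
from h import *
st()"
```

```text
time: 39.2
tool_pos: [0.4246, 0.3122, 0.2776]
tcp_rot: [0.01, 1.569, -0.007]
wrist_force: [0.1, 0.3, -2.3]
width: 0.342
time: 39.87
tool_pos: [0.4939, 0.1379, 0.2758]
tcp_rot: [0.588, 1.49, -0.589]
wrist_force: [0.2, -0.2, -1.5]
width: 0.341
time: 40.53
tool_pos: [0.5633, -0.0333, 0.2757]
tcp_rot: [1.148, 1.247, -1.149]
wrist_force: [-0.6, 0.6, -2.0]
width: 0.341
t 40.53 p [ 0.5633 -0.0333  0.2757] jaw [ 0.997  0.082 -0.001] x [-0.001 -0.    -1.   ] w 0.341 F [-0.6  0.6 -2. ] q [-0.1   0.03  1.79 -0.    1.32 -0.19]
```

```bash
python3 -m creep '[[255,[8,-19.5,0],-0.083],[255,[8,-19.5,0],-0.083],[255,[8,-19.5,0],-0.083],[255,[8,-19.5,0],-0.083],[255,[8,-19.5,0],-0.083],[255,[8,-19.5,0],-0.083],[255,[8,-19.5,0],-0.083],[255,[8,-19.5,0],-0.083]]'>/dev/null; python3 -m creep '[[255,[8,-19.5,0],-0.083],[255,[8,-19.5,0],-0.083],[255,[8,-19.5,0],-0.083],[255,[8,-19.5,0],-0.083],[255,[8,-19.5,0],-0.083],[255,[8,-19.5,0],-0.083],[255,[8,-19.5,0],-0.083],[255,[5,-16,0],-0.08]]'
python3 - <<'E'
from tilt import *
st()
im,P,m=head("side",(.6,-.377),.08,.12); cv2.imwrite("pics/s20.png",cv2.resize(im[60:220,260:460],None,fx=4,fy=4))
im,P,m=head("top",(.6,-.377),.08,.12); cv2.imwrite("pics/t20.png",cv2.resize(im[60:220,330:530],None,fx=4,fy=4))
E
```

```text
time: 41.87
tool_pos: [0.6882, -0.3422, 0.2751]
tcp_rot: [2.043, 0.338, -2.045]
wrist_force: [-0.9, -0.3, -2.1]
width: 0.343
t 41.87 p [ 0.6882 -0.3422  0.2751] jaw [ 0.322 -0.947 -0.   ] x [-0.001 -0.    -1.   ] w 0.343 F [-0.9 -0.3 -2.1] q [-0.49  0.42  1.31 -0.    1.4   0.75]
side plane 52 of 99 c [ 0.5897 -0.3479  0.2452] n [ 0.346 -0.933  0.101] tilt 1.47
side plane 19 of 47 c [ 0.6055 -0.3628  0.2668] n [-0.264  0.027  0.964] tilt 0.268
top plane 134 of 208 c [ 0.594  -0.3471  0.6465] n [0.204 0.029 0.979] tilt 0.207
top plane 49 of 74 c [ 0.5919 -0.3336  0.6284] n [0.513 0.826 0.235] tilt 1.334
```

View pics/s20.png

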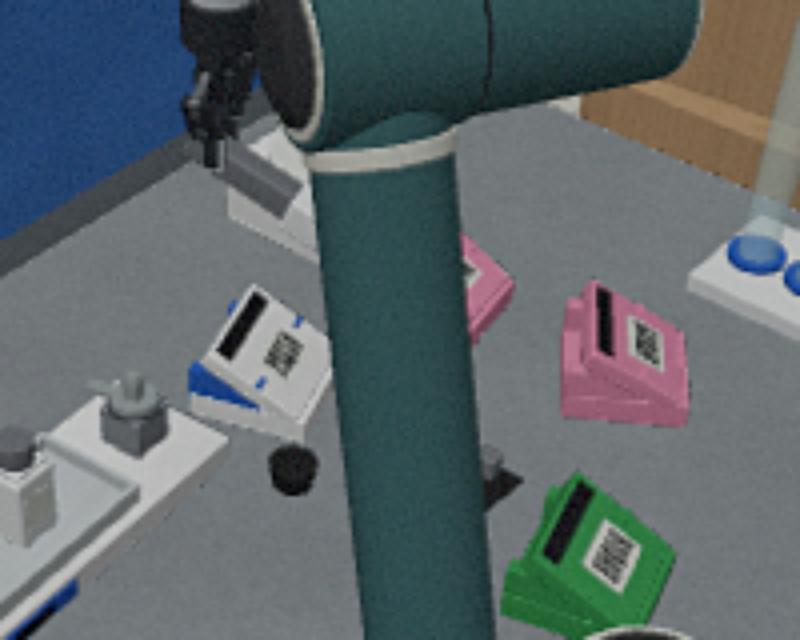

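View pics/t20.png

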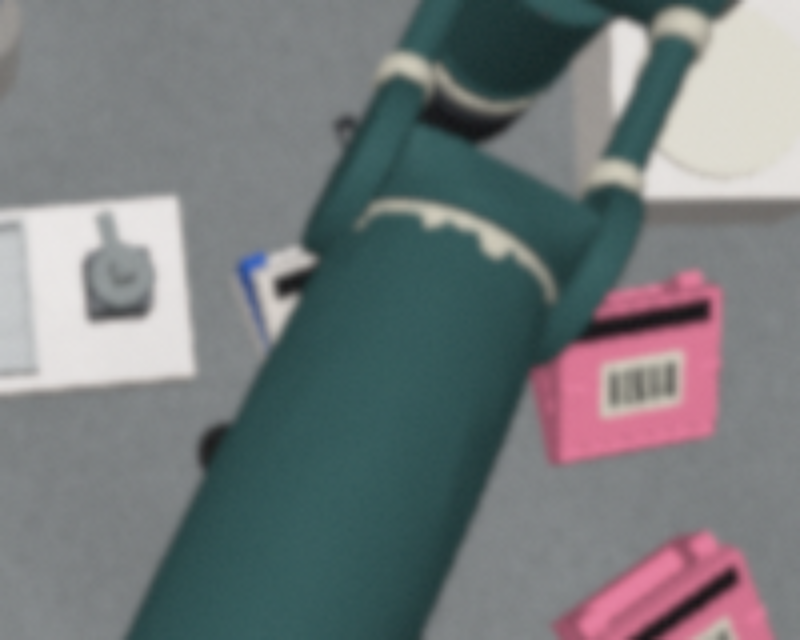

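Run:
```python
from tilt import *
print("L in side",proj("side",[.6212,-.3684,.057]))
im,d=read_camera("side"); P=cloud("side",d)
u0,u1,v0,v1=312,336,92,116
X=P[v0:v1,u0:u1].reshape(-1,3); g=im[v0:v1,u0:u1].astype(int); 
m=(X[:,2]>.18)&(X[:,2]<.34)&(np.hypot(X[:,0]-.66,X[:,1]+.35)<.08)
Q=X[m]; print(m.sum()); 
for k in range(2):
    b,c,n=ransac(Q,.0025); print(b.sum(),c,n,np.arccos(n[2])); A=Q[b]-c; w=np.linalg.svd(A)[2][0]; print("pc",w, np.degrees(np.arcsin(abs(w[2])))); Q=Q[~b]
cv2.imwrite("pics/s21.png",cv2.resize(im[80:170,290:350],None,fx=9,fy=9,interpolation=cv2.INTER_CUBIC)[:600*2][:810])
```

```text
L in side [330.37142158 147.81269057]
299
92 [ 0.64290576 -0.35438595  0.27819117] [-0.38802959 -0.17758717  0.90437594] 0.4408812838479606
pc [-0.86927297 -0.25555499 -0.42315027] 25.03363729769283
77 [ 0.64454201 -0.34257197  0.26639283] [ 0.30376359 -0.93300313  0.19295814] 1.3766202754826409
pc [-0.71783749 -0.35729026 -0.59753913] 36.69385315100986
```

```bash
python3 -c "
import cv2
im=cv2.imread('pics/s21.png');cv2.imwrite('pics/s21b.png',cv2.resize(im,(400,600)))"
```

```text
(no output)
```

View pics/s21b.png

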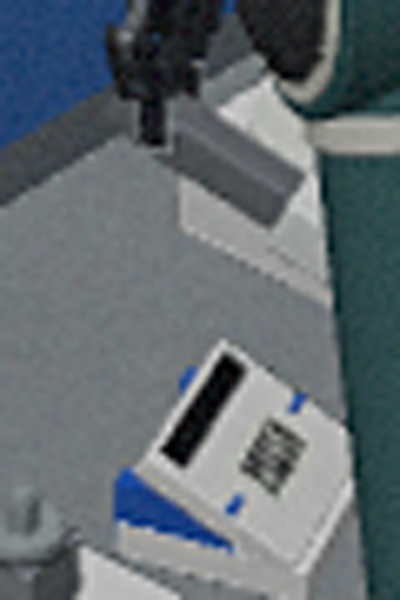

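```bash
python3 -m creep '[[255,[0,-1,-10],0],[255,[0,-1,-18],0],[255,[0,-1,-18],0],[255,[0,0,-18],0],[255,[0,0,-18],0],[255,[0,0,-15],0],[255,[0,0,-10],0],[255,[0,0,-4],0]]'; python3 -m creep '[[255,[0,0,0],0],[255,[0,0,0],0],[255,[0,0,0],0],[255,[0,0,0],0],[255,[0,0,0],0],[255,[0,0,0],0],[255,[0,0,0],0],[255,[0,0,0],0]]';  python3 - <<'E'
from tilt import *
st()
im,P,m=head("side",(.595,-.37),.07,.105); cv2.imwrite("pics/s22.png",cv2.resize(im[80:180,280:380],None,fx=6,fy=6))
X=P[90:150,305:350].reshape(-1,3); im=im[90:150,305:350].reshape(-1,3)
g=(im.max(-1)<125)&(X[:,2]>.12)&(X[:,2]<.2)&(np.hypot(X[:,0]-.645,X[:,1]+.36)<.05); Q=X[g]; print(len(Q))
b,c,n=ransac(Q,.0025); print(b.sum(),c,n,np.arccos(n[2]))
E
```

```text
time: 42.68
tool_pos: [0.6871, -0.3416, 0.1622]
tcp_rot: [2.037, 0.348, -2.044]
wrist_force: [-0.1, -0.3, -2.8]
width: 0.339
time: 43.35
tool_pos: [0.6885, -0.3429, 0.1655]
tcp_rot: [2.04, 0.344, -2.04]
wrist_force: [-0.5, -0.0, -1.7]
width: 0.341
t 43.35 p [ 0.6885 -0.3429  0.1655] jaw [ 0.329 -0.944  0.   ] x [ 0. -0. -1.] w 0.341 F [-0.5 -0.  -1.7] q [-0.49  0.48  1.44  0.    1.23  0.74]
side plane 54 of 98 c [ 0.5887 -0.3502  0.1373] n [ 0.159 -0.986  0.045] tilt 1.526
side plane 21 of 44 c [ 0.5976 -0.3682  0.1533] n [-0.447 -0.318  0.836] tilt 0.58
222
73 [ 0.64164878 -0.34435368  0.15723888] [-0.37511539  0.91998102  0.11368101] 1.4568690197728695
```

View pics/s22.png

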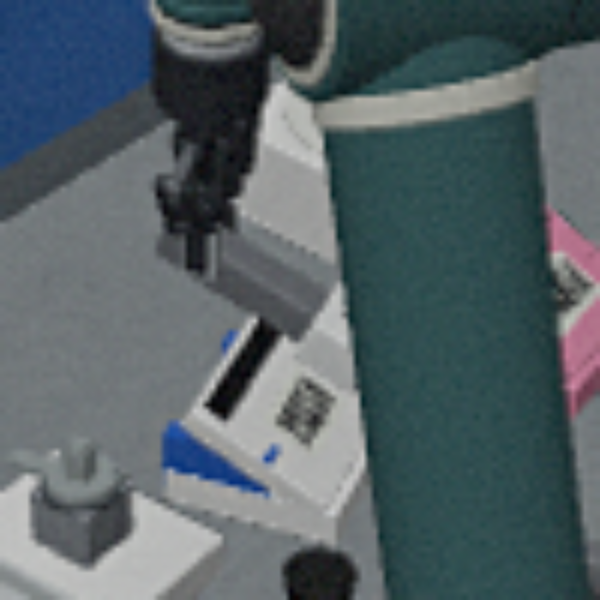

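```bash
for i in 1 2 3; do python3 -m creep '[[255,[0,0,0],0],[255,[0,0,0],0],[255,[0,0,0],0],[255,[0,0,0],0],[255,[0,0,0],0],[255,[0,0,0],0],[255,[0,0,0],0],[255,[0,0,0],0]]'; done;  python3 - <<'E'
from tilt import *
st()
for k in range(3):
    im,d=read_camera("side"); P=cloud("side",d)
    # bar and head lower/upper: use bar top + head side points, fit line direction
    X=P[90:150,305:350].reshape(-1,3); I=im[90:150,305:350].reshape(-1,3)
    n=np.array([-.329,.944,0]); s=(X-np.array([.6885,-.3429,.1745]))@n; t=(X-np.array([.6885,-.3429,.1745]))@np.array([-.944,-.329,0])
    bar=(I.max(-1)<135)&(s>.008)&(s<.02)&(t>.012)&(t<.055)&(X[:,2]>.11)&(X[:,2]<.2)
    zz=X[:,2]; A=np.c_[t[bar],np.ones(bar.sum())]; 
    hd=(I.min(-1)>130)&(s>.018)&(s<.034)&(t>.06)&(t<.13)&(zz>.095); print(bar.sum(), np.linalg.lstsq(A,zz[bar],rcond=None)[0], "head side", hd.sum(), s[hd].mean() if hd.any() else 0, np.percentile(t[hd],[2,98]) if hd.any() else 0, np.percentile(zz[hd],[2,98]) if hd.any() else 0)
E
```

```text
time: 44.07
tool_pos: [0.6885, -0.3428, 0.1653]
tcp_rot: [2.04, 0.345, -2.04]
wrist_force: [-0.5, -1.4, -2.7]
width: 0.34
time: 44.73
tool_pos: [0.6885, -0.3428, 0.1653]
tcp_rot: [2.04, 0.345, -2.04]
wrist_force: [-0.6, -0.9, -1.9]
width: 0.34
time: 45.4
tool_pos: [0.6885, -0.3428, 0.1653]
tcp_rot: [2.04, 0.345, -2.04]
wrist_force: [-0.5, -0.2, -1.5]
width: 0.342
t 45.4 p [ 0.6885 -0.3428  0.1653] jaw [ 0.329 -0.944 -0.   ] x [-0.  0. -1.] w 0.342 F [-0.5 -0.2 -1.5] q [-0.49  0.48  1.44 -0.    1.23  0.74]
71 [-0.4879906   0.17711892] head side 74 0.026222475831367564 [0.07864097 0.11346645] [0.10971163 0.15456459]
68 [-0.49140768  0.17625895] head side 73 0.027018895683770593 [0.07635672 0.11411206] [0.11315537 0.15597742]
68 [-0.45223068  0.17513049] head side 73 0.026750062789763503 [0.07673869 0.11462746] [0.11097879 0.15755487]
```

```bash
python3 -m creep '[[255,[0,0,6],0],[255,[0,0,15],0],[255,[0,0,20],0],[255,[0,0,20],0],[255,[0,0,20],0],[255,[0,0,20],0],[255,[0,0,15],0],[255,[-4,10,0],0.04]]' >/dev/null; python3 -m creep '[[255,[-8.7,21.4,0],0.092],[255,[-8.7,21.4,0],0.092],[255,[-8.7,21.4,0],0.092],[255,[-8.7,21.4,0],0.092],[255,[-8.7,21.4,0],0.092],[255,[-8.7,21.4,0],0.092],[255,[-8.7,21.4,0],0.092],[255,[-8.7,21.4,0],0.092]]'>/dev/null;  python3 -m creep '[[255,[-8.7,21.4,0],0.092],[255,[-8.7,21.4,0],0.092],[255,[-8.7,21.4,0],0.092],[255,[-8.7,21.4,0],0.092],[255,[-8.7,21.4,0],0.092],[255,[-8.7,21.4,0],0.092],[255,[-8.7,21.4,0],0.092],[255,[-8.7,21.4,0],0.092]]'>/dev/null; python3 -m creep '[[255,[-8.7,21.4,0],0.092],[255,[-8.7,21.4,0],0.092],[255,[-8.7,21.4,0],0.092],[255,[-8.7,21.4,0],0.092],[255,[-8.7,21.4,0],0.092],[255,[-8.7,21.4,0],0.092],[255,[-8.7,21.4,0],0.092],[255,[-8.7,21.4,0],0.092]]'; python3 -c "
from h import *
st()"
```

```text
time: 48.22
tool_pos: [0.4752, 0.1818, 0.2827]
tcp_rot: [0.435, 1.526, -0.434]
wrist_force: [0.5, 0.5, -1.9]
width: 0.345
t 48.22 p [0.4752 0.1818 0.2827] jaw [0.526 0.85  0.001] x [ 0.001  0.    -1.   ] w 0.345 F [ 0.5  0.5 -1.9] q [ 0.32 -0.08  1.89  0.    1.34 -0.7 ]
```

```bash
python3 -m creep '[[255,[-7,21,0],0.078],[255,[-7,21,0],0.078],[255,[-7,21,0],0.078],[255,[-7,21,0],0.078],[255,[-7,21,0],0.078],[255,[-7,21,0],0.078],[255,[-7,21,0],0.078],[255,[-5,20,0],0.078]]' >/dev/null; python3 -m creep '[[255,[0,0,-15],0],[255,[0,0,-30],0],[255,[0,0,-40],0],[255,[0,0,-40],0],[255,[0,0,-30],0],[255,[0,0,-20],0],[255,[0,0,-10],0],[255,[0,0,0],0]]';  python3 - <<'E'
from tilt import *
st()
im,P,m=head("side",(.53,.36),.08,.03); cv2.imwrite("pics/s23.png",cv2.resize(im[150:330,120:330],None,fx=3,fy=3))
E
```

```text
time: 49.55
tool_pos: [0.4202, 0.3466, 0.0943]
tcp_rot: [-0.053, 1.574, 0.049]
wrist_force: [-0.2, -0.6, -2.3]
width: 0.343
t 49.55 p [0.4202 0.3466 0.0943] jaw [-0.065  0.998 -0.003] x [-0.004 -0.003 -1.   ] w 0.343 F [-0.2 -0.6 -2.3] q [ 0.64  0.15  2.01 -0.    0.99 -0.99]
side plane 101 of 158 c [0.5234 0.3591 0.0766] n [0.415 0.068 0.907] tilt 0.434
side plane 51 of 57 c [0.5099 0.3781 0.0611] n [ 0.128 -0.992  0.023] tilt 1.548
```

View pics/s23.png

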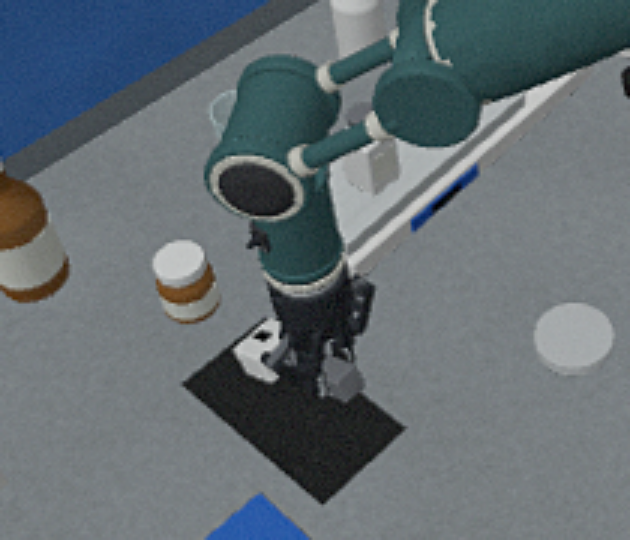

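```bash
python3 -m creep '[[255,[0,4,-8],0],[255,[0,4,-12],0],[255,[0,0,-8],0],[255,[0,0,-8],0],[255,[0,0,-8],0],[255,[0,0,-8],0],[255,[0,0,-8],0],[255,[0,0,-8],0]]' 20; python3 -m creep '[[255,[0,0,-7],0],[255,[0,0,-6],0],[255,[0,0,-4],0],[255,[0,0,-2],0],[255,[0,0,0],0],[255,[0,0,0],0],[255,[0,0,0],0],[255,[0,0,0],0]]';  python3 - <<'E'
from tilt import *
st()
im,P,m=head("side",(.53,.36),.08,.02); cv2.imwrite("pics/s24.png",cv2.resize(im[150:330,120:330],None,fx=3,fy=3))
E
```

```text
time: 50.27
tool_pos: [0.4216, 0.3562, 0.0285]
tcp_rot: [-0.051, 1.57, 0.052]
wrist_force: [-3.6, -0.1, 4.6]
width: 0.344
time: 50.93
tool_pos: [0.4219, 0.3557, 0.0093]
tcp_rot: [-0.051, 1.57, 0.051]
wrist_force: [-0.2, 0.4, 0.1]
width: 0.345
t 50.93 p [0.4219 0.3557 0.0093] jaw [-0.065  0.998  0.   ] x [ 0.  0. -1.] w 0.345 F [-0.2  0.4  0.1] q [ 0.66  0.27  2.05 -0.    0.82 -0.98]
side plane 118 of 183 c [0.5307 0.3678 0.0379] n [0.031 0.018 0.999] tilt 0.036
side plane 36 of 65 c [0.5314 0.3699 0.0324] n [0.041 0.087 0.995] tilt 0.096
```

View pics/s24.png

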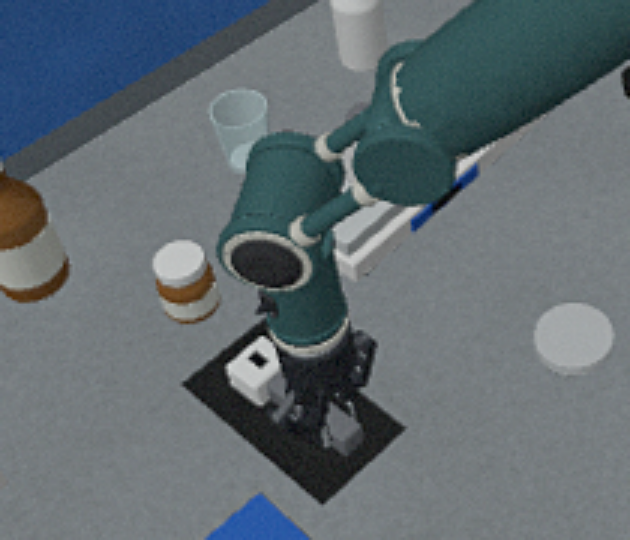

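```bash
python3 -m creep '[[255,[0,0,-2],0],[255,[0,0,0],0],[0,[0,0,0],0],[0,[0,0,0],0],[0,[0,0,0],0],[0,[0,0,0],0],[0,[0,0,0],0],[0,[0,0,0],0]]'; python3 -m creep '[[0,[0,0,10],0],[0,[0,0,30],0],[0,[0,0,40],0],[0,[0,0,40],0],[0,[0,0,40],0],[0,[0,-20,20],0],[0,[0,-40,0],0],[0,[0,-40,0],0]]'; python3 -m creep '[[0,[0,-40,0],0],[0,[0,-40,0],0],[0,[0,-40,0],0],[0,[0,-40,0],0],[0,[0,-30,0],0],[0,[0,-20,0],0],[0,[0,0,0],0],[0,[0,0,0],0]]'
python3 - <<'E'
from tilt import *
st()
im,d=read_camera("side"); cv2.imwrite("pics/s25.png",im)
im,d=read_camera("top"); np.save("t5im.npy",im); np.save("t5.npy",d); cv2.imwrite("pics/t25.png",cv2.resize(im[60:260,165:465],None,fx=2.6,fy=2.6,interpolation=cv2.INTER_CUBIC))
E
```

```text
time: 51.65
tool_pos: [0.4217, 0.3558, 0.0072]
tcp_rot: [-0.051, 1.57, 0.051]
wrist_force: [-0.0, -0.2, 0.7]
width: 0.996
time: 52.32
tool_pos: [0.4233, 0.2565, 0.1912]
tcp_rot: [-0.051, 1.564, 0.056]
wrist_force: [-0.3, -0.7, -0.5]
width: 0.997
time: 52.98
tool_pos: [0.4218, 0.0451, 0.188]
tcp_rot: [-0.048, 1.569, 0.049]
wrist_force: [0.2, 0.9, 0.5]
width: 0.999
t 52.98 p [0.4218 0.0451 0.188 ] jaw [-0.062  0.998  0.   ] x [ 0.001  0.    -1.   ] w 0.999 F [0.2 0.9 0.5] q [ 0.05 -0.2   2.16  0.    1.18 -1.59]
```

View pics/s25.png

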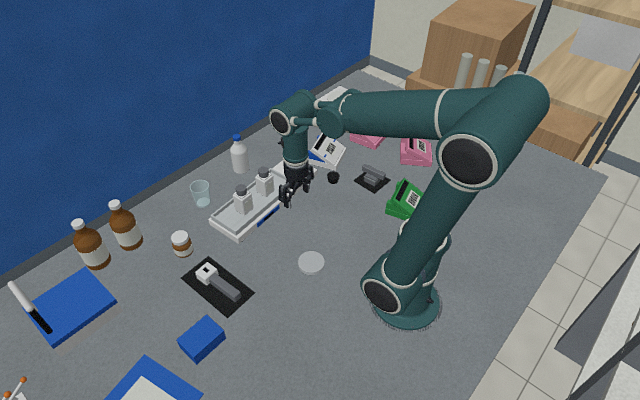

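View pics/t25.png

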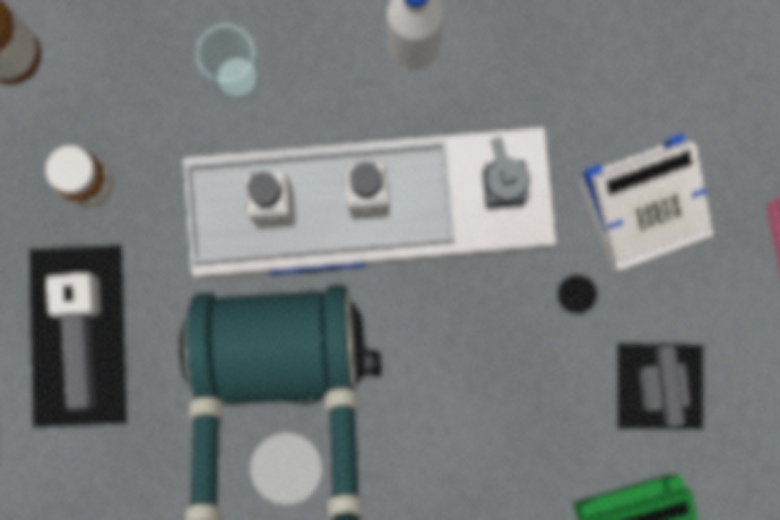

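Run:
```python
from tilt import *
im=np.load("t5im.npy"); P=cloud("top",np.load("t5.npy")); Z=P[...,2]
def box(cx,cy,r,z0,z1): return (np.hypot(P[...,0]-cx,P[...,1]-cy)<r)&(Z>z0)&(Z<z1)
for nm,a in(("scan grip",(.45,.36,.06,.022,.06)),("scan head",(.535,.37,.035,.022,.06)),("bar",(.41,-.378,.06,.045,.08)),("capA",(.633,.104,.03,.14,.2)),("capB",(.642,-.01,.035,.14,.2))):
    m=box(*a); b,c,n=ransac(P[m]); print(nm,m.sum(),np.round(c,3),"tilt",round(np.arccos(n[2]),3),cv2.minAreaRect((P[m][:,:2]*1000).astype(np.float32)))
m=box(.7,-.165,.035,.085,.12); X=P[m]; X=X[np.hypot(X[:,0]-.6553,X[:,1]+.1776)>.033]; v=X.mean(0)[:2]-[.6553,-.1776]; print("spindle rad",np.arctan2(v[0],v[1])+.073)
```

```text
scan grip 346 [0.45  0.357 0.032] tilt 0.005 ((450.2844543457031, 357.6471862792969), (115.48799133300781, 33.16518020629883), 5.105600833892822)
scan head 275 [0.535 0.362 0.038] tilt 0.006 ((529.6410522460938, 363.1632385253906), (55.88935089111328, 58.633358001708984), 89.22270202636719)
bar 222 [ 0.404 -0.377  0.059] tilt 0.036 ((408.50604248046875, -376.7415771484375), (99.38741302490234, 21.670141220092773), 3.291914701461792)
capA 148 [0.634 0.104 0.161] tilt 0.024 ((633.490478515625, 103.65616607666016), (35.588592529296875, 35.614158630371094), 1.1679624319076538)
capB 145 [ 0.644 -0.011  0.161] tilt 0.024 ((643.3203125, -10.784093856811523), (35.483726501464844, 36.1284294128418), 89.38160705566406)
spindle rad 1.3993054175466342
```

Every end condition checks out in the measurements, so I'm handing the job in.

```bash
python3 -c "
from workcell import finish_job
print(finish_job())"
```

```text
the job is handed in; nothing more can be done
None
```

The whole job was carried out and handed in at about 53 s on the robot's clock. No verdict was reported.

- **Bottles:** There were two on the bench. I held each by the cap, shook it until it swung upright, and stood both in the tray. The last check put the cap tops at 161 mm, about 0.02 rad from level.
- **Handle and spindle:** I seated the T-handle at collar height and turned it clockwise until the torque jumped at the stop. The spindle tab then measured about 1.40 rad. The handle is back near the middle of its mat, with bar height 59 mm and tilt about 0.04 rad.
- **Scanner:** I held the window over the barcode for over 2 s, about 63 mm off and roughly 2–3 mm from its middle. The tilt was about 0.43 rad against the label's 0.5. The head was partly hidden by the arm there, so this pose comes from the visible grip bar and part of the head. Afterwards I laid it flat on its mat, with tilt under 0.01 rad.

No check failed. The scanner tilt readings spread from about 0.37 to 0.58 rad while the head was partly hidden, and read 0.434 rad once it was in clear view. The final pictures show the tip box, jar and stopper standing where they were, but I did not measure them. The gripper was open and clear of everything at the end.

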